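Hang the gauge plate on the twin pins

TASK

Draw the orange gauge plate out of its dock bay by its tail grip and lay it flat on the bench, letting go of it. Then take it by its middle handle and hang it on the two steel pins of the sloping stand (their cross-slide may be locked a little off centre), tail between the red cheeks at the low end, so that both pins come up through both holes and the plate sits fully home on the deck. Leave the grey plate in its bay and do not disturb the other things on the bench.

Things in the scene. Friction and masses are not known exactly. Their poses are not given: they have to be found in the camera images.
- gauge: Orange plate, 0.2 to 0.33 kg: 120 (own x) x 80 (y) x 10 mm, two 14 mm through holes at x = +42 and -42 mm on its centre line, a black tail bar at its -x end, a black handle on top. Origin: centre of the underside of the 120 x 80 body; z up out of the handle's face. Starts flat in either dock bay, underside 12 mm above the bench, x pointing into the bay, handle under the roof.
- gauge_tail (a point): Point in the tail bar of the orange plate, 88 mm from the plate's origin along -x, 14 mm above its underside; axes as the plate's. The bar spans x = -60 to -110 mm, 14 mm wide (y), z = 0 to 26 mm; grip it across y.
- gauge_handle (a point): Point in the middle handle of the orange plate, straight above its origin, 30 mm above the underside; axes as the plate's. The handle is 36 mm long (x), 14 mm wide (y), z = 10 to 44 mm; grip it across y.
- gauge_hole_tail (a point): Centre of the hole nearer the tail (x = -42 mm), at the plate's underside.
- gauge_hole_far (a point): Centre of the hole farther from the tail (x = +42 mm), at the plate's underside.
- dock: Fixed blue dock with two bays side by side, to the robot's left; its own -x is the open front, which looks roughly to the robot's right. Origin: centre of its footprint at bench level. Bays centred at own y = +53.5 and -53.5 mm, 93 mm wide; floor 12 mm above the bench, from own x = -50 to 65 mm; side walls 14 mm thick. Stored plates have their origins at own x about 0.
- dock_roof (a point): Middle of the front edge (yellow stripe) of the dock's roof, at own x = -45 mm, 70 mm above the bench; axes as the dock's. The roof's underside is 64 mm above the bench and it covers the plates' middle handles: draw a plate straight out along the dock's -x, 70 mm before raising it, 115 mm to leave the floor.
- spare: Grey spare plate, loose, same shape and frame as the orange one, in the other bay. Leave it there.
- deck: Fixed aluminium deck of the stand, sloping 0.42 rad, rising away from the robot. Origin on its upper face, 65 mm above the bench; own x points up the slope, y across it, z out of its face (up and towards the robot). Face from x = -127 to 97 mm, 150 mm wide. With the plate home, the plate's origin is at own x = 0, z = 0, its axes along the deck's, its tail down the slope.
- deck_pins (a point): Nominal middle between the two steel pins, 30 mm above the deck's origin along deck z; axes as the deck's. Pins: 12 mm diameter, 30 mm tall, top 3 mm tapered to 9 mm, square to the deck at own x = +42 and -42 mm. They sit on a cross-slide, locked somewhere: both at the same own y, anywhere from -10 to +10 mm, not measured by this point; look or feel for it.
- deck_cheeks (a point): Nominal middle between the red cheeks, on the deck at own x = -86 mm; axes as the deck's. The cheeks share the pins' cross-slide (same sideways offset): 28 mm tall, x = -62 to -110 mm, inner faces 14 mm to either side of the pins' line. The tail goes between them with no room for fingers, so the plate must be held by the middle handle.
- stand: Fixed dark steel foot under the deck, base 180 x 150 x 12 mm on the bench, two posts under the high end. Origin: at bench level straight below the deck's origin. The bench between stand and dock (around world x = 0.55, y = 0.07 m) is clear to lay the plate on.
- screwdriver: Loose screwdriver 190 mm long lying on the bench. Bystander.
- wrench: Loose wrench 170 mm long lying on the bench. Bystander.
- oil: Loose closed bottle, 56 mm diameter, 140 mm tall, standing. Bystander.
- bin: Loose small blue open bin 140 x 100 x 65 mm. Bystander.
- tin: Loose closed metal can, 70 mm diameter, 90 mm tall, standing. Bystander.
- bush: Loose brass slug, 48 mm diameter, 50 mm tall, standing. Bystander.
Not all that is in view belongs to the job. What is shaped like the gauge but pink is not meant.

How it is judged (in metres and radians):
On the way:
1. the orange plate lies flat on the bench, outside the dock, let go (height (world z) of gauge below 0.006 m and angle between gauge's own z axis and vertical below 0.1 rad and horizontal distance between gauge and dock above 0.1 m and contact force between the fingers and gauge below 0.05 N), for 0.1 s.
At the end, for the whole second after the job is handed in: Orange plate at rest on the stand, a pin through each hole, tail at the low end: origin within 5 mm of the deck's origin along the slope and 13 mm across, underside at both holes within 4 mm of the deck, parallel within 0.06 rad; grey plate moved less than 20 mm (x of gauge in the frame of deck between -0.005 and 0.005 m and y of gauge in the frame of deck between -0.013 and 0.013 m and z of gauge_hole_tail in the frame of deck between -0.003 and 0.004 m and z of gauge_hole_far in the frame of deck between -0.003 and 0.004 m and x of gauge_tail in the frame of deck below -0.07 m and angle between the z axis of gauge and the z axis of deck, either way round below 0.06 rad and linear speed of gauge below 0.01 m/s and distance of spare from where it was at the start of the episode below 0.02 m); the robot touches nothing.
It fails at once if the grey plate is pulled or pushed more than 20 mm (distance of spare from where it was at the start of the episode above 0.02 m).
It fails at once if a bystander is moved more than 25 mm (distance of any of screwdriver, wrench, oil, bin, tin, bush from where it was at the start of the episode above 0.025 m).
It also fails if it takes over 64 s, if anything falls off the work surface, if the arm or the gripper's body presses on something with over 40 N, if the wrist force passes 120 N, or if a joint passes its speed limit or range.

ROBOT

A 6-joint arm with a two-finger parallel gripper is mounted at the origin on the work surface. World frame = base frame: x ahead of the robot, y to its left, z up, the work surface at z = 0. Lengths are in m, angles in degrees, forces in N, time in s.
With the tool pointing down it reaches from about 0.35 to 0.875 m from the base axis. Payload 4.2 kg.
Tool frame: the origin (TCP) lies at the very end of the fingers, on their centre line; the grasp point (between the pads) lies behind it (r.grip_point_offset is the z of the grasp point in the tool frame, in m); z points along the fingers, y is the direction in which the jaws open and shut (so a half turn about z gives the same grasp; the last joint's range is limited). The gripper opens to 87 mm and grips with 3 to 60 N. Pads are 19 mm wide; open, the fingers measure 117 mm over their backs; the gripper's body (75 mm by 190 mm) begins 51 mm behind the grasp point.
Start: joints at [80.993, 22.042, 0.453, 0, -68.411, -14.817], TCP at [0.252, 0.572, 0.223] pointing down, gripper open.
Joint ranges: [-179.83, 179.83], [-69.29, 118.12], [-61.27, 80.66], [-181.25, 117.63], [-171.15, -9.14], [-177.46, 177.46]. Speed limits (degrees/s): [159.86, 159.86, 180, 180, 180, 180].

INTERFACE

Orientations are given as a 3x3 rotation matrix whose columns are the frame's x, y, z axes.
In Python, from station import r, capture, workorder gives the robot as it stands. The module is installed in compiled form; this text tells all that it offers.
- The arm moves only by the shell command python3 -m crank 'ROWS'. ROWS is JSON, a list of rows, each an object with "delta_rot": the turn, a rotation vector about the tool's x, y, z in rad, a list of three; "linear": the shift along the tool's x, y, z in m, a list of three; "gripper": the opening in per cent of the stroke, from 0 (shut) to 100 (fully open). A call has 1 to 10 rows; each row shifts and turns the commanded pose from where the row before left it, along the tool's axes as they then stand; what a row does not reach is not made up. A row lasts 1/8 s, in which the tool goes at most 62.5 mm and 10.7 degrees, less where a joint would pass 70% of its speed; a pose out of reach is approached as far as the arm can. A call is refused whole if a number of a shift passes 0.0625 or a number of a turn 0.188, either way. A call with a gripper value outside its range is refused whole. The fingers move at their own pace and stop on an object; the grip force is fixed at half the most. Time passes only in rows, so rows that do not move let the fingers close. It gives the time, the measured TCP pose, the force and the opening at its end, in the units of the state.
- r.sense(): the state, without advancing time (a new reading comes with each control period).
- capture(name): name is "scene" or "top"; returns a dict with "img" (384x512x3 uint8, blue, green, red), "fx", "fy", "cx", "cy" (pixels), "world_from_camera" (4x4, takes a point from camera to world coordinates). Camera axes: x right, y down, z forward; pixel columns grow to the right and rows downward; lengths in m; the calibration is good to about 2 mm. A picture is of the moment at which its call begins. There is no depth.
- workorder.finish_job(): hands the job in, once; it reports no verdict.
The state is a dict: "time_s": time; "joints": joint angles; "joint_velocities": joint speeds; "effort": joint torques, N m; "tcp_pos": TCP position; "ee_rot": TCP orientation; "wrist_force": force on the tool from outside, world axes, zero at the start; "moment": the same for the moment, N m; "gripper_width": opening from 0.0 (shut) to 1.0 (fully open).
Only numpy, scipy, OpenCV 4.12 (cv2) and the standard library are available. Lean on these libraries where they do the work, as an engineer would, in place of code of your own. Each camera call takes 0.05 s, during which the arm holds its last target.

## Working session

There is one attempt and no reset: what is moved stays moved. The work goes in short steps, Python scripts to look and compute and a shell command to move; the robot and the scene stay as the last step left them, time stands still between calls to the robot, and variables do not carry over. Pictures are saved under pics/ and viewed, and the job is handed in when it is done.

```bash
mkdir -p pics; ls; cat > h.py <<'E'
import numpy as np, cv2
from station import r, capture, workorder
def shot(name,fn):
    c=capture(name); np.save('pics/'+fn+'.npy',c,allow_pickle=True); cv2.imwrite('pics/'+fn+'.png',c['img']); return c
def load(fn): return np.load('pics/'+fn+'.npy',allow_pickle=True).item()
def proj(c,P):
    P=np.atleast_2d(P); T=np.linalg.inv(c['world_from_camera']); q=P@T[:3,:3].T+T[:3,3]
    return np.c_[c['fx']*q[:,0]/q[:,2]+c['cx'],c['fy']*q[:,1]/q[:,2]+c['cy']]
def onz(c,uv,z):
    T=c['world_from_camera']; uv=np.atleast_2d(uv)
    d=np.c_[(uv[:,0]-c['cx'])/c['fx'],(uv[:,1]-c['cy'])/c['fy'],np.ones(len(uv))]@T[:3,:3].T
    o=T[:3,3]; return o+d*((z-o[2])/d[:,2])[:,None]
E
python3 - <<'E'
from h import *
np.set_printoptions(precision=4,suppress=True)
for n in ('scene','top'):
    c=shot(n,n+'0'); print(n,c['fx'],c['cx'],c['cy']); print(c['world_from_camera'])
s=r.sense(); print({k:s[k] for k in s}); print(r.grip_point_offset)
E
```

```text
pics
scene 412.52079124239464 255.70463635005527 194.05181106607574
[[ 0.0656  0.6192 -0.7825  1.6172]
 [ 0.9978 -0.0432  0.0494 -0.0509]
 [-0.0032 -0.7841 -0.6207  0.9825]
 [ 0.      0.      0.      1.    ]]
top 434.46043827622 248.32529193872605 188.4066600863066
[[ 0.0262 -0.9824  0.1847  0.2548]
 [-0.9995 -0.0229  0.0202  0.0016]
 [-0.0156 -0.1851 -0.9826  1.2507]
 [ 0.      0.      0.      1.    ]]
{'time_s': 0.1, 'joints': array([ 80.9921,  22.0859,   0.3868,  -0.0243, -68.4106, -14.818 ]), 'joint_velocities': array([ 0.0102, -0.1659,  0.1897,  0.1287,  0.0575, -0.012 ]), 'effort': array([ -0.0008, -39.1691,  18.7935,   4.2319,   0.0135,  -0.0001]), 'tcp_pos': array([0.2522, 0.5713, 0.2216]), 'ee_rot': array([[ 0.9147, -0.4041, -0.0007],
       [-0.4041, -0.9147, -0.0018],
       [ 0.0001,  0.002 , -1.    ]]), 'wrist_force': array([0.3927, 0.4186, 0.378 ]), 'moment': array([ 0.0054, -0.0227,  0.0301]), 'gripper_width': 1.0008059321852936}
-0.0187
```

View pics/scene0.png

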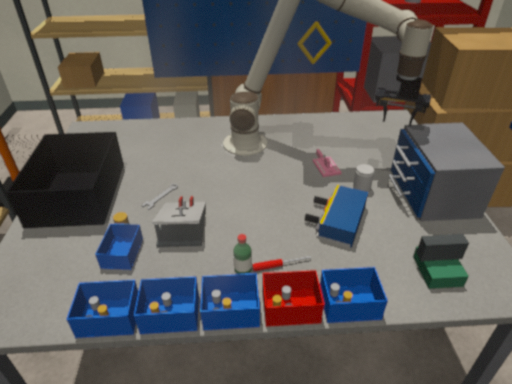

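View pics/top0.png

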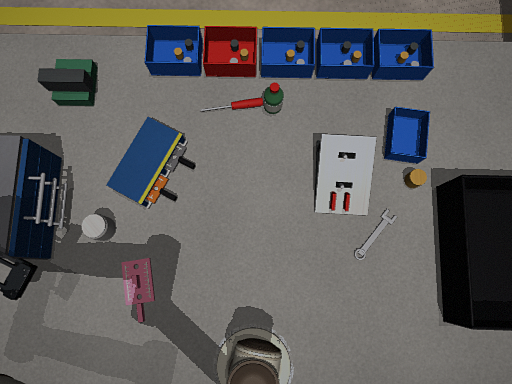

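Candidates in the top view are the orange plate in the dock's lower bay (157,190, tail at 168,196), the grey spare (185,160) and the pink lookalike (138,282). I choose the orange plate and check it in a crop.

```bash
python3 - <<'E'
from h import *
c=load('top0')['img']; s=load('scene0')['img']
a=cv2.resize(c[110:215,100:205],None,fx=5.5,fy=5.5,interpolation=cv2.INTER_CUBIC); cv2.imwrite('pics/a.png',a)
a=cv2.resize(c[125:225,300:390],None,fx=6,fy=6,interpolation=cv2.INTER_CUBIC); cv2.imwrite('pics/b.png',a)
a=cv2.resize(s[175:255,295:380],None,fx=7,fy=7,interpolation=cv2.INTER_CUBIC); cv2.imwrite('pics/d.png',a)
E
```

```text
(no output)
```

View pics/a.png

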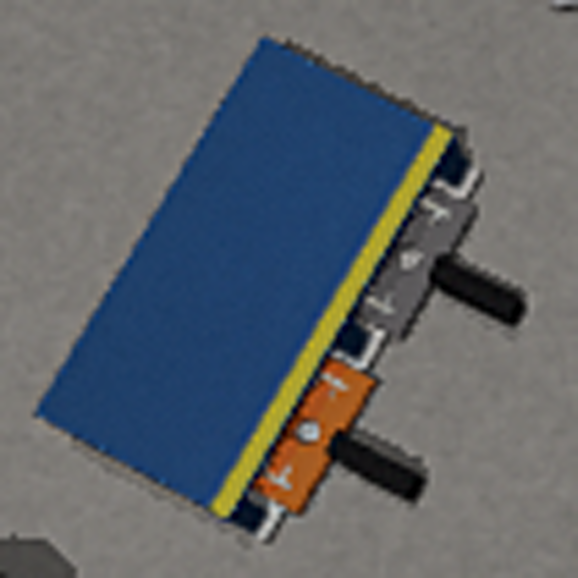

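View pics/b.png

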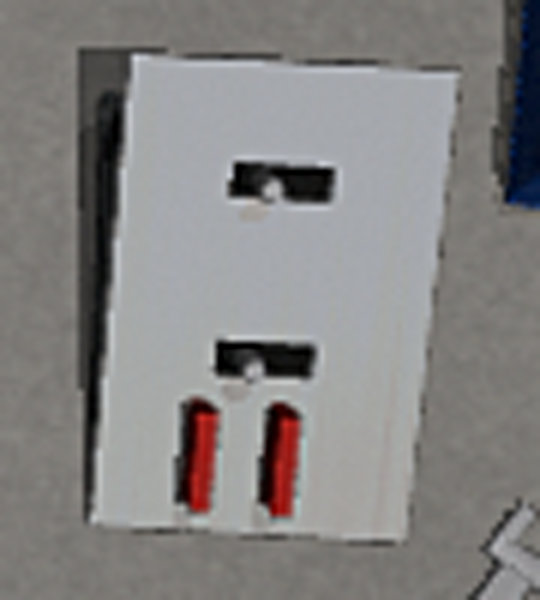

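View pics/d.png

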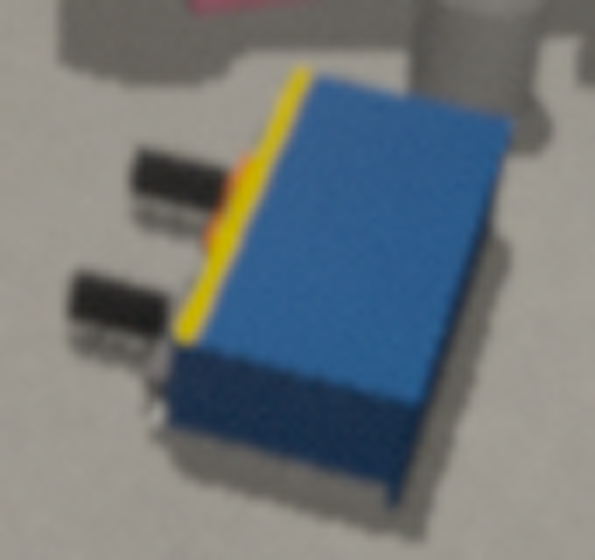

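```bash
cat > m.py <<'E'
from h import *
from scipy.optimize import least_squares
np.set_printoptions(precision=4,suppress=True)
t=load('top0')
ca=lambda p:(np.atleast_2d(p)+.5)/5.5-.5+[100,110]
cb=lambda p:(np.atleast_2d(p)+.5)/6-.5+[300,125]
q=onz(t,ca([[450,128],[213,517],[38,413],[265,38]]),.07); print('roof',q, np.linalg.norm(q[0]-q[1]),np.linalg.norm(q[1]-q[2]))
m=(q[0]+q[1])/2; d=(q[1]-q[2])/np.linalg.norm(q[1]-q[2]); e=(q[0]-q[1]);e/=np.linalg.norm(e)
print('front mid',m,'-x dir',np.degrees(np.arctan2(d[1],d[0])), 'edge', np.degrees(np.arctan2(e[1],e[0])))
tl=onz(t,ca([[428,482],[412,503]]),.038); print('tail end',tl)
tg=onz(t,ca([[522,300],[512,325]]),.038); print('grey tail end',tg)
a=.42
def Rd(yaw):
    Z=np.array([[np.cos(yaw),-np.sin(yaw),0],[np.sin(yaw),np.cos(yaw),0],[0,0,1]])
    x=[np.cos(a),0,np.sin(a)]; z=[-np.sin(a),0,np.cos(a)]
    return Z@np.array([x,[0,1,0],z]).T
def Dk(p,P): return np.atleast_2d(P)@Rd(p[2]).T+[p[0],p[1],.065]
C=np.array([[97,75,0],[97,-75,0],[-127,-75,0],[-127,75,0]])/1000
U=cb([[135,55],[458,72],[407,542],[92,523]])
f=lambda p:(proj(t,Dk(p,C))-U).ravel()
s=least_squares(f,[.6,-.2,0]); print('deck',s.x,np.degrees(s.x[2]),s.fun)
if __name__=='__main__':
  for dy in (-.005,0,.005,.01):
    P=Dk(s.x,np.array([[42,dy*1e3,30],[42,dy*1e3,0],[-42,dy*1e3,30],[-42,dy*1e3,0],[-62,dy*1e3+14,28],[-110,dy*1e3+14,28],[-62,dy*1e3-14,28],[-110,dy*1e3-14,28]])/1000)
    print(dy,((proj(t,P)-[300,125]+.5)*6-.5).round(0).tolist())
E
python3 m.py
```

```text
roof [[0.6328 0.2202 0.07  ]
 [0.427  0.3282 0.07  ]
 [0.478  0.421  0.07  ]
 [0.6796 0.3195 0.07  ]] 0.23239998338658724 0.10594542157639256
front mid [0.5299 0.2742 0.07  ] -x dir -118.79503463036616 edge -27.69461009362248
tail end [[0.4525 0.227  0.038 ]
 [0.4414 0.2347 0.038 ]]
grey tail end [[0.5501 0.1832 0.038 ]
 [0.5366 0.1878 0.038 ]]
deck [ 0.5367 -0.2437 -0.0325] -1.8606348626384877 [-0.5445 -0.1024  0.6367 -0.1112  0.0396 -0.0069 -0.1402  0.2061]
-0.005 [[308.0, 193.0], [295.0, 183.0], [289.0, 375.0], [277.0, 360.0], [253.0, 414.0], [243.0, 514.0], [314.0, 417.0], [304.0, 518.0]]
0 [[297.0, 192.0], [284.0, 182.0], [278.0, 374.0], [267.0, 359.0], [242.0, 414.0], [232.0, 514.0], [304.0, 417.0], [293.0, 517.0]]
0.005 [[285.0, 192.0], [274.0, 182.0], [267.0, 373.0], [256.0, 359.0], [232.0, 413.0], [222.0, 513.0], [293.0, 416.0], [282.0, 516.0]]
0.01 [[274.0, 191.0], [263.0, 181.0], [256.0, 373.0], [245.0, 358.0], [221.0, 412.0], [211.0, 512.0], [282.0, 416.0], [271.0, 516.0]]
```

```bash
cat > m2.py <<'E'
from m import *
s_=load('scene0')
cd=lambda p:(np.atleast_2d(p)+.5)/7-.5+[295,175]
Ut=ca([[450,128],[213,517],[38,413],[265,38]]); Us=cd([[303,66],[175,343],[420,404],[513,122]])
def W(p,P): 
    c,s=np.cos(p[2]),np.sin(p[2]); P=np.atleast_2d(P); return np.c_[p[0]+c*P[:,0]-s*P[:,1],p[1]+s*P[:,0]+c*P[:,1],P[:,2]]
# dock y dir ~152deg : q1(orange side, world y large)=+y
def g(p):
    h=.114
    A=np.array([[-.045,-h,.07],[-.045,h,.07],[p[3],h,.07],[p[3],-h,.07]])
    B=A[[1,0,3,2]]
    return np.r_[(proj(t,W(p,A))-Ut).ravel(),(proj(s_,W(p,B))-Us).ravel()]
s2=least_squares(g,[.55,.31,1.08,.06]); print('dock',s2.x,np.degrees(s2.x[2])); print(s2.fun.reshape(-1,2))
# tails: orange tail top corners in scene
to=onz(s_,cd([[135,150],[132,172]]),.038); print('scene tail end edge',to)
for y in (.0535,-.0535):
    P=W(s2.x,[[-.11,y+.007,.038],[-.11,y-.007,.038],[-.06,y,.038]]); print(P); print((proj(t,P)-[100,110]+.5)*5.5-.5);print((proj(s_,P)-[295,175]+.5)*7-.5)
E
python3 m2.py | tail -25
python3 - <<'E'
from h import *
i=load('top0')['img'][165:205,145:190]; cv2.imwrite('pics/e.png',cv2.resize(i,None,fx=14,fy=14,interpolation=cv2.INTER_CUBIC))
E
```

```text
[-0.16   -0.7976]
 [-0.2431  0.0879]
 [ 0.4858 -0.9229]
 [-1.1722 -0.5208]
 [-0.1889 -0.6984]]
scene tail end edge [[0.4527 0.2362 0.038 ]
 [0.4707 0.2314 0.038 ]]
[[0.447  0.2435 0.038 ]
 [0.4595 0.2371 0.038 ]
 [0.4759 0.2849 0.038 ]]
[[395.5711 491.8833]
 [409.2614 468.3399]
 [319.3649 434.8601]]
[[146.9377 142.5926]
 [139.1386 157.963 ]
 [236.0427 173.8388]]
[[0.5423 0.1949 0.038 ]
 [0.5548 0.1885 0.038 ]
 [0.5713 0.2362 0.038 ]]
[[498.9934 314.0259]
 [512.3219 291.1045]
 [423.2871 258.6344]]
[[ 84.5598 265.5274]
 [ 75.9011 282.592 ]
 [177.5932 300.255 ]]
```

View pics/e.png

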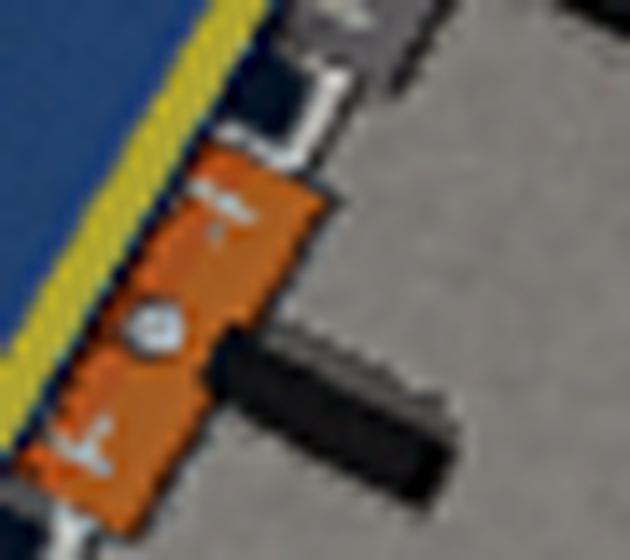

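```bash
cat >> h.py <<'E'
from scipy.spatial.transform import Rotation as Ro
def plan(pos,R):
    s=r.sense(); R0=np.array(s['ee_rot']); dr=Ro.from_matrix(R0.T@R).as_rotvec()
    d=np.array(pos)-s['tcp_pos']
    print('t',s['time_s'],'tcp',np.round(s['tcp_pos'],4),'F',np.round(s['wrist_force'],1),'w',round(s['gripper_width'],3))
    print('rot(tool)',dr.round(4),'deg',np.degrees(dr).round(2)); print('then lin in target axes',(np.array(R).T@d).round(4),' in current axes',(R0.T@d).round(4))
def down(yx): # tool down, tool x heading yx deg
    a=np.radians(yx); x=np.array([np.cos(a),np.sin(a),0]); z=np.array([0,0,-1.]); return np.c_[x,np.cross(z,x),z]
E
python3 m2.py | grep -A1 dock
python3 - <<'E'
from h import *
plan([.462,.258,.12],down(-116.9))
E
python3 -m crank '[{"delta_rot":[0,0,0.18],"linear":[0,0,0],"gripper":100},{"delta_rot":[0,0,0.18],"linear":[0,0,0],"gripper":100}]'
python3 -c "
from h import *
print(r.sense()['joints'])"
```

```text
dock [0.5509 0.314  1.0991 0.065 ] 62.97128264640256
[[-0.6932  0.2571]
t 0.1 tcp [0.2522 0.5713 0.2216] F [0.4 0.4 0.4] w 1.001
rot(tool) [ 1.4000e-03 -1.7000e-03  1.6243e+00] deg [ 8.000e-02 -1.000e-01  9.307e+01]
then lin in target axes [ 0.1845 -0.3288  0.1016]  in current axes [0.3185 0.2016 0.102 ]
time_s: 0.35
tcp_pos: [0.2523, 0.5714, 0.2219]
ee_rot: [[0.71, -0.705, -0.0], [-0.705, -0.71, -0.001], [0.001, 0.001, -1.0]]
wrist_force: [0.5, -0.4, -0.1]
gripper_width: 0.999
[ 8.09938864e+01  2.20726837e+01  4.11021674e-01 -1.71419584e-02
 -6.84127850e+01 -3.57810175e+01]
```

```bash

python3 -m crank '[{"delta_rot":[0,0,0.18],"linear":[0,0,0],"gripper":100},{"delta_rot":[0,0,0.18],"linear":[0,0,0],"gripper":100},{"delta_rot":[0,0,0.18],"linear":[0,0,0],"gripper":100},{"delta_rot":[0,0,0.18],"linear":[0,0,0],"gripper":100},{"delta_rot":[0,0,0.18],"linear":[0,0,0],"gripper":100},{"delta_rot":[0,0,0.18],"linear":[0,0,0],"gripper":100},{"delta_rot":[0,0,0.18],"linear":[0,0,0],"gripper":100}]'
python3 -c "
from h import *
plan([.462,.258,.12],down(-116.9))"
```

```text
time_s: 1.23
tcp_pos: [0.2523, 0.5714, 0.2219]
ee_rot: [[-0.454, -0.891, -0.0], [-0.891, 0.454, -0.001], [0.001, -0.0, -1.0]]
wrist_force: [-0.2, -0.4, 0.9]
gripper_width: 0.999
t 1.225 tcp [0.2523 0.5714 0.2219] F [-0.2 -0.4  0.9] w 0.999
rot(tool) [-0.0001 -0.0013 -0.0016] deg [-0.01 -0.07 -0.09]
then lin in target axes [ 0.1846 -0.3288  0.1019]  in current axes [ 0.1839 -0.3291  0.1022]
```

```bash

python3 -m crank '[{"delta_rot":[0,0,0],"linear":[0.023,-0.041,0],"gripper":100},{"delta_rot":[0,0,0],"linear":[0.023,-0.041,0],"gripper":100},{"delta_rot":[0,0,0],"linear":[0.023,-0.041,0],"gripper":100},{"delta_rot":[0,0,0],"linear":[0.023,-0.041,0],"gripper":100},{"delta_rot":[0,0,0],"linear":[0.023,-0.041,0],"gripper":100},{"delta_rot":[0,0,0],"linear":[0.023,-0.041,0],"gripper":100},{"delta_rot":[0,0,0],"linear":[0.023,-0.041,0],"gripper":100},{"delta_rot":[0,0,0],"linear":[0.023,-0.041,0],"gripper":100},{"delta_rot":[0,0,0],"linear":[0,0,0.05],"gripper":100},{"delta_rot":[0,0,0],"linear":[0,0,0.05],"gripper":100}]'
python3 - <<'E'
from h import *
plan([.462,.258,.016],down(-116.9))
for n in('top','scene'): shot(n,n+'1')
a=load('top1')['img'][130:230,110:230]; cv2.imwrite('pics/f.png',cv2.resize(a,None,fx=5,fy=5,interpolation=cv2.INTER_CUBIC))
a=load('scene1')['img'][130:250,280:400]; cv2.imwrite('pics/g.png',cv2.resize(a,None,fx=5,fy=5,interpolation=cv2.INTER_CUBIC))
E
```

```text
time_s: 2.48
tcp_pos: [0.4635, 0.2595, 0.1217]
ee_rot: [[-0.45, -0.893, 0.001], [-0.893, 0.45, 0.001], [-0.002, -0.0, -1.0]]
wrist_force: [0.1, 0.6, -0.9]
gripper_width: 0.999
t 2.475 tcp [0.4635 0.2595 0.1217] F [ 0.1  0.6 -0.9] w 0.999
rot(tool) [-0.0002  0.0017  0.0026] deg [-0.01  0.1   0.15]
then lin in target axes [0.002  0.0007 0.1057]  in current axes [0.0022 0.0007 0.1057]
```

View pics/f.png

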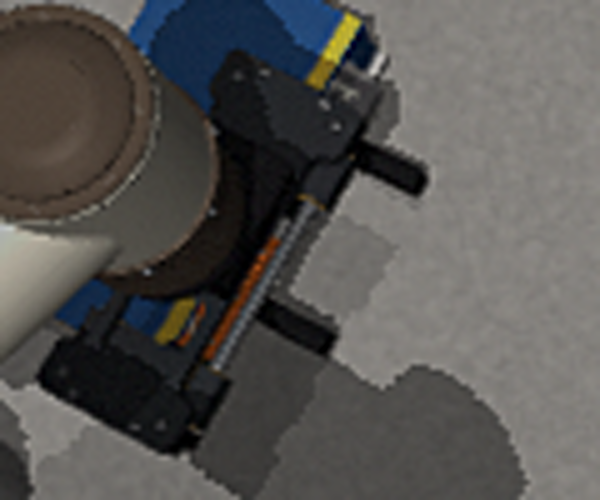

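View pics/g.png

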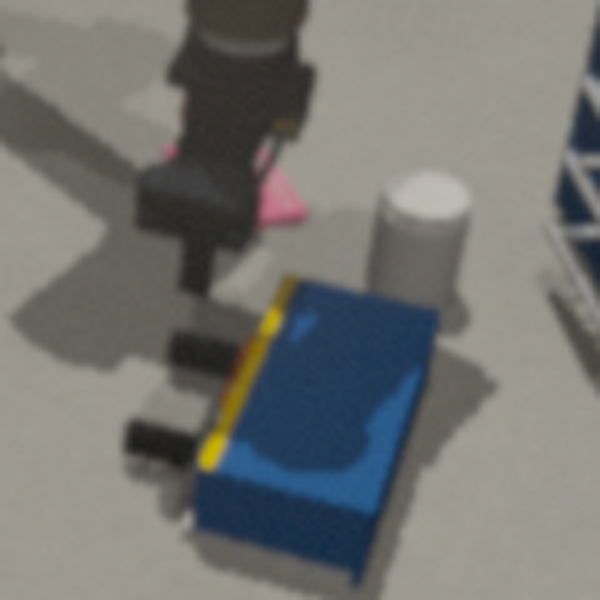

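The top view shows the jaws straddling the orange tail (f.png 300,325), clear of the grey one (395,165). Descending now.

```bash

python3 -m crank '[{"delta_rot":[0,0,0],"linear":[0.002,0.001,0.035],"gripper":100},{"delta_rot":[0,0,0],"linear":[0,0,0.035],"gripper":100},{"delta_rot":[0,0,0],"linear":[0,0,0.02],"gripper":100},{"delta_rot":[0,0,0],"linear":[0,0,0.015],"gripper":100},{"delta_rot":[0,0,0],"linear":[0,0,0],"gripper":100}]'
python3 - <<'E'
from h import *
plan([.462,.258,.016],down(-116.9))
for n in('top','scene'): shot(n,n+'2')
a=load('top2')['img'][130:230,110:230]; cv2.imwrite('pics/f2.png',cv2.resize(a,None,fx=5,fy=5,interpolation=cv2.INTER_CUBIC))
a=load('scene2')['img'][130:250,280:400]; cv2.imwrite('pics/g2.png',cv2.resize(a,None,fx=5,fy=5,interpolation=cv2.INTER_CUBIC))
E
```

```text
time_s: 3.2
tcp_pos: [0.4614, 0.2591, 0.0177]
ee_rot: [[-0.448, -0.894, -0.0], [-0.894, 0.448, -0.0], [0.001, -0.0, -1.0]]
wrist_force: [-0.3, -0.4, 1.1]
gripper_width: 1.002
t 3.2 tcp [0.4614 0.2591 0.0177] F [-0.3 -0.4  1.1] w 1.002
rot(tool) [-0.     -0.0005  0.0049] deg [-0.   -0.03  0.28]
then lin in target axes [ 0.0007 -0.001   0.0017]  in current axes [ 0.0007 -0.001   0.0017]
```

View pics/f2.png

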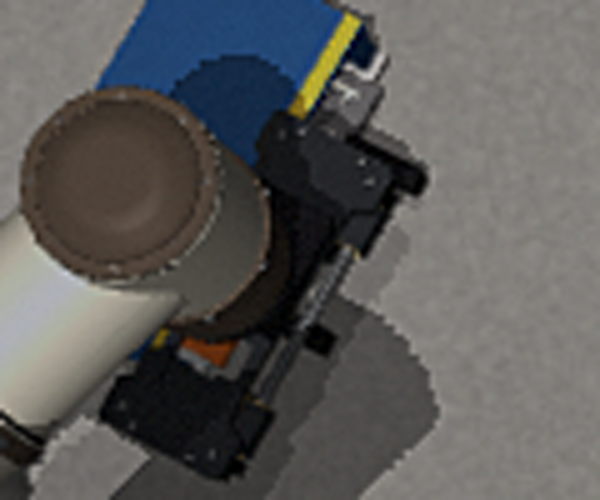

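View pics/g2.png

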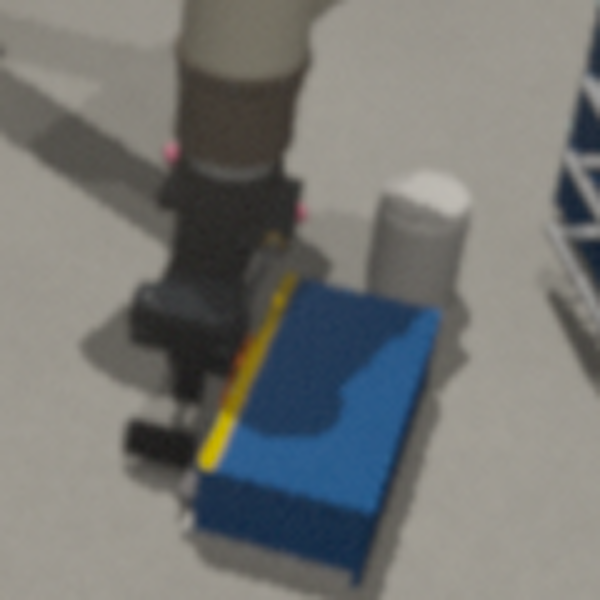

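The pictures show both jaws beside the orange bar, with its end visible at f2 (320,340). I'll close now.

```bash

python3 -m crank '[{"delta_rot":[0,0,0],"linear":[0,0,0.001],"gripper":60},{"delta_rot":[0,0,0],"linear":[0,0,0],"gripper":30},{"delta_rot":[0,0,0],"linear":[0,0,0],"gripper":0},{"delta_rot":[0,0,0],"linear":[0,0,0],"gripper":0},{"delta_rot":[0,0,0],"linear":[0,0,0],"gripper":0},{"delta_rot":[0,0,0],"linear":[0,0,0],"gripper":0},{"delta_rot":[0,0,0],"linear":[0,0,0],"gripper":0},{"delta_rot":[0,0,0],"linear":[0,0,0],"gripper":0}]'
```

```text
time_s: 4.3
tcp_pos: [0.4613, 0.2588, 0.0165]
ee_rot: [[-0.448, -0.894, -0.0], [-0.894, 0.448, -0.0], [0.0, -0.0, -1.0]]
wrist_force: [0.1, -0.5, 0.5]
gripper_width: 0.171
```

```bash

python3 -m crank '[{"delta_rot":[0,0,0],"linear":[0.01,0,0],"gripper":0},{"delta_rot":[0,0,0],"linear":[0.015,0,0],"gripper":0},{"delta_rot":[0,0,0],"linear":[0.015,0,0],"gripper":0}]'
python3 - <<'E'
from h import *
for n in('top','scene'): shot(n,n+'3')
a=load('top3')['img'][130:230,110:230]; b=load('scene3')['img'][150:250,280:380]; cv2.imwrite('pics/f3.png',np.hstack([cv2.resize(x,None,fx=3.5,fy=3.5,interpolation=cv2.INTER_CUBIC) for x in(a,b)]))
E
```

```text
time_s: 4.68
tcp_pos: [0.4426, 0.2219, 0.0165]
ee_rot: [[-0.449, -0.894, -0.0], [-0.894, 0.449, -0.0], [0.0, 0.0, -1.0]]
wrist_force: [0.5, 0.3, -0.2]
gripper_width: 0.158
```

View pics/f3.png

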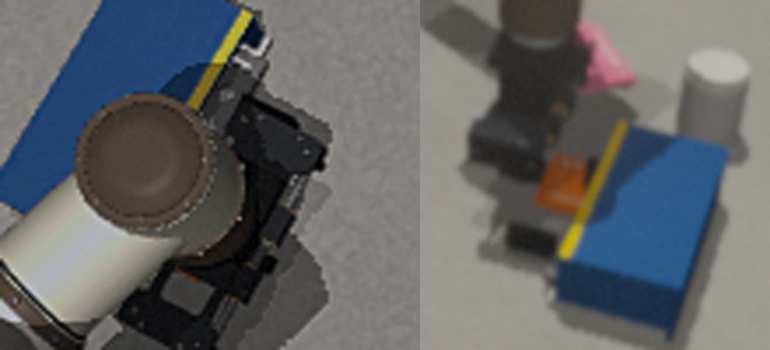

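The scene view shows the orange plate coming out with the tool (right half, 563,185) and the grey one staying in (530,235). I'll pull the rest, then lower it.

```bash

python3 -m crank '[{"delta_rot":[0,0,0],"linear":[0.02,0,0],"gripper":0},{"delta_rot":[0,0,0],"linear":[0.02,0,0],"gripper":0},{"delta_rot":[0,0,0],"linear":[0.02,0,0],"gripper":0},{"delta_rot":[0,0,0],"linear":[0.02,0,0],"gripper":0},{"delta_rot":[0,0,0],"linear":[0.02,0,0],"gripper":0},{"delta_rot":[0,0,0],"linear":[0.02,0,0],"gripper":0},{"delta_rot":[0,0,0],"linear":[0,0,0],"gripper":0},{"delta_rot":[0,0,0],"linear":[0,0,0.005],"gripper":0},{"delta_rot":[0,0,0],"linear":[0,0,0.005],"gripper":0},{"delta_rot":[0,0,0],"linear":[0,0,0],"gripper":0}]'
python3 - <<'E'
from h import *
for n in('top','scene'): shot(n,n+'4')
a=load('top4')['img'][130:250,110:230]; b=load('scene4')['img'][130:250,280:400]; cv2.imwrite('pics/f4.png',np.hstack([cv2.resize(x,None,fx=3.3,fy=3.3,interpolation=cv2.INTER_CUBIC) for x in(a,b)]))
E
```

```text
time_s: 6.02
tcp_pos: [0.3895, 0.116, 0.0059]
ee_rot: [[-0.448, -0.894, -0.001], [-0.894, 0.448, -0.001], [0.001, 0.001, -1.0]]
wrist_force: [-0.7, -0.1, -2.5]
gripper_width: 0.155
```

View pics/f4.png

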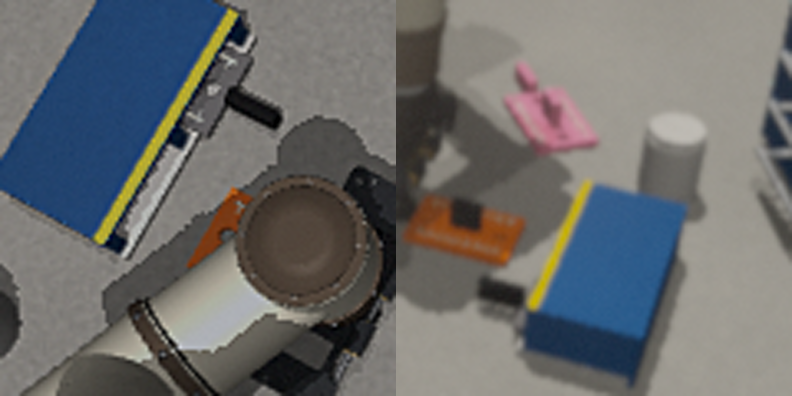

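The plate is clear of the dock floor (left half 235,215) and still hanging at about 2.5 N, so I'll lower it 2 mm, release and rise.

```bash

python3 -m crank '[{"delta_rot":[0,0,0],"linear":[0,0,0.002],"gripper":0},{"delta_rot":[0,0,0],"linear":[0,0,0],"gripper":10},{"delta_rot":[0,0,0],"linear":[0,0,0],"gripper":40},{"delta_rot":[0,0,0],"linear":[0,0,0],"gripper":60},{"delta_rot":[0,0,0],"linear":[0,0,0],"gripper":60}]'
python3 -m crank '[{"delta_rot":[0,0,0],"linear":[0,0,-0.03],"gripper":60},{"delta_rot":[0,0,0],"linear":[0,0,-0.05],"gripper":100},{"delta_rot":[0,0,0],"linear":[0,0,-0.06],"gripper":100},{"delta_rot":[0,0,0],"linear":[0.03,-0.05,-0.03],"gripper":100},{"delta_rot":[0,0,0],"linear":[0.03,-0.05,0],"gripper":100},{"delta_rot":[0,0,0],"linear":[0,-0.06,0],"gripper":100},{"delta_rot":[0,0,0],"linear":[0,-0.06,0],"gripper":100}]'
python3 - <<'E'
from h import *
for n in('top','scene'): shot(n,n+'5')
a=load('top5')['img'][150:290,110:250]; b=load('scene5')['img'][130:250,280:400]; cv2.imwrite('pics/f5.png',cv2.resize(a,None,fx=4.2,fy=4.2,interpolation=cv2.INTER_CUBIC));cv2.imwrite('pics/g5.png',cv2.resize(b,None,fx=5,fy=5,interpolation=cv2.INTER_CUBIC))
E
```

```text
time_s: 6.75
tcp_pos: [0.3897, 0.116, 0.0047]
ee_rot: [[-0.448, -0.894, 0.0], [-0.894, 0.448, 0.0], [-0.0, -0.0, -1.0]]
wrist_force: [-0.7, -0.1, 0.0]
gripper_width: 0.415
time_s: 7.62
tcp_pos: [0.5592, -0.0356, 0.1735]
ee_rot: [[-0.449, -0.894, 0.001], [-0.894, 0.449, 0.0], [-0.001, -0.001, -1.0]]
wrist_force: [0.6, 2.0, 0.3]
gripper_width: 0.996
```

View pics/f5.png

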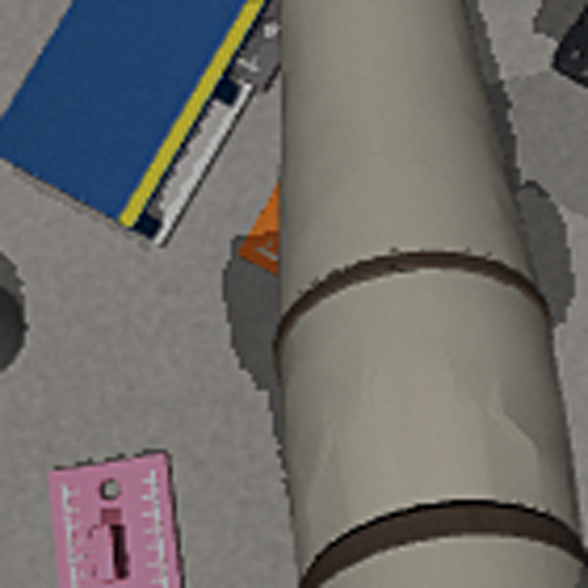

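View pics/g5.png

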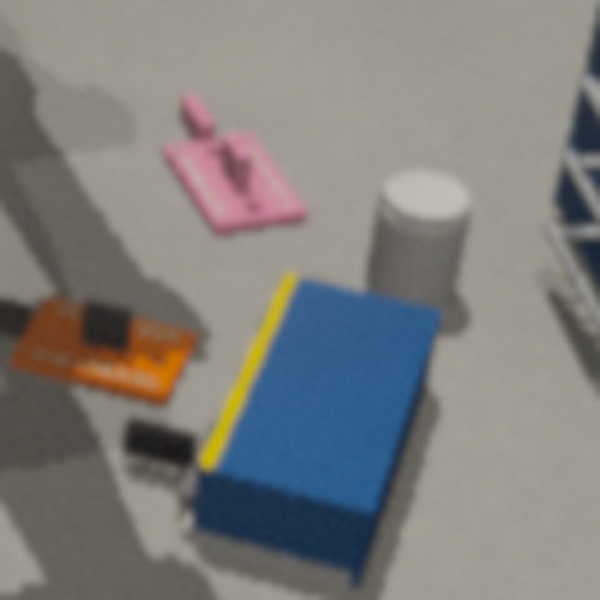

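The scene view shows the plate flat and released (105,345), but the arm hides it from above. I'll move aside to measure.

```bash

python3 -m crank '[{"delta_rot":[0,0,0],"linear":[0.05,-0.025,0],"gripper":100},{"delta_rot":[0,0,0],"linear":[0.05,-0.025,0],"gripper":100},{"delta_rot":[0,0,0],"linear":[0.05,-0.025,-0.01],"gripper":100},{"delta_rot":[0,0,0],"linear":[0,0,0],"gripper":100}]'
python3 - <<'E'
from h import *
for n in('top','scene'): shot(n,n+'6')
cv2.imwrite('pics/t6.png',load('top6')['img'])
a=load('top6')['img'][170:270,130:230]; cv2.imwrite('pics/f6.png',cv2.resize(a,None,fx=6,fy=6,interpolation=cv2.INTER_CUBIC))
E
```

```text
time_s: 8.22
tcp_pos: [0.5571, -0.2049, 0.1834]
ee_rot: [[-0.453, -0.892, 0.001], [-0.892, 0.453, -0.0], [0.0, -0.001, -1.0]]
wrist_force: [0.2, -0.6, -0.6]
gripper_width: 0.999
```

View pics/f6.png

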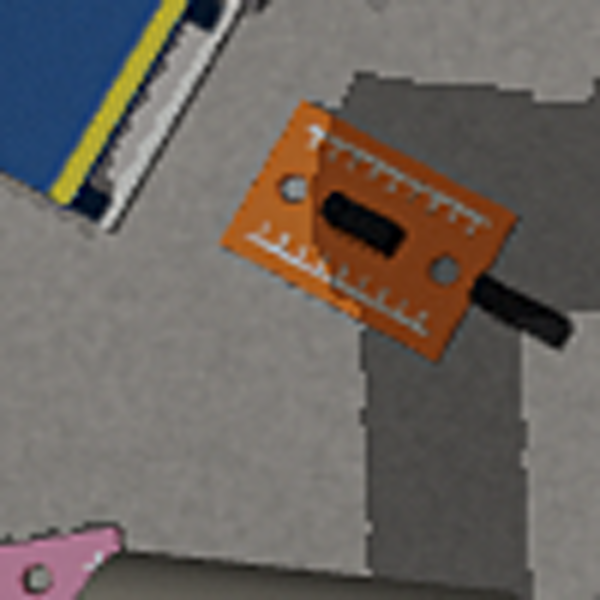

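View pics/scene6.png

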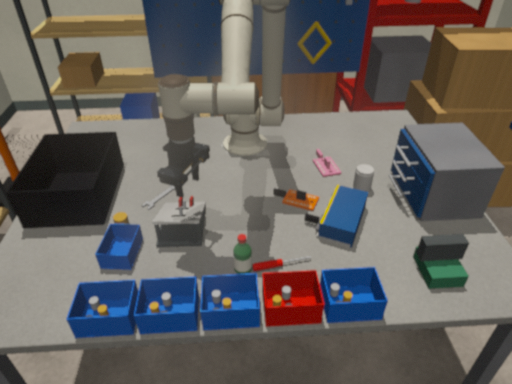

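```bash
cat > m3.py <<'E'
from m2 import *
t6=load('top6')
cc=lambda p:(np.atleast_2d(p)+.5)/6-.5+[130,170]
q=onz(t6,cc([[303,100],[222,243],[438,360],[518,213],[295,187],[443,270]]),.01); 
print(q[:, :2]); print('centre',q[:4].mean(0),'holes mid',q[4:].mean(0),'sizes',np.linalg.norm(q[0]-q[1]),np.linalg.norm(q[1]-q[2]),np.linalg.norm(q[4]-q[5]))
d=q[0]+q[1]-q[2]-q[3]; print('yaw',np.degrees(np.arctan2(d[1],d[0])))
d=q[4]-q[5]; print('yaw holes',np.degrees(np.arctan2(d[1],d[0])))
h=onz(t6,cc([[362,218]]),.044); print('handle top',h)
E
python3 m3.py | tail -12; python3 -c "
from m import *"|grep deck
```

```text
[ 75.9011 282.592 ]
 [177.5932 300.255 ]]
[[0.4897 0.2263]
 [0.4188 0.2615]
 [0.3651 0.1548]
 [0.4368 0.1194]
 [0.4469 0.2278]
 [0.4083 0.1543]]
centre [0.4276 0.1905 0.01  ] holes mid [0.4276 0.191  0.01  ] sizes 0.07918797864525105 0.11942505950480431 0.08293630396648533
yaw 63.46487824365957
yaw holes 62.286818942862794
handle top [[0.4277 0.1893 0.044 ]]
deck [ 0.5367 -0.2437 -0.0325] -1.8606348626384877 [-0.5445 -0.1024  0.6367 -0.1112  0.0396 -0.0069 -0.1402  0.2061]
```

```bash
python3 - <<'E'
from h import *
a=load('top0')['img'][145:218,320:368]; b=load('scene0')['img'][190:250,148:213]
cv2.imwrite('pics/s1.png',cv2.resize(a,None,fx=8,fy=8,interpolation=cv2.INTER_CUBIC)); cv2.imwrite('pics/s2.png',cv2.resize(b,None,fx=10,fy=10,interpolation=cv2.INTER_CUBIC))
E
```

```text
(no output)
```

View pics/s1.png

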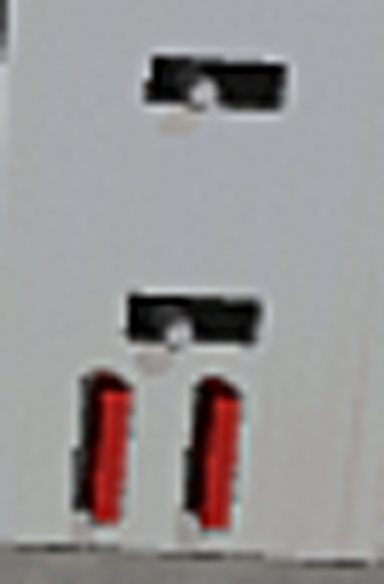

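View pics/s2.png

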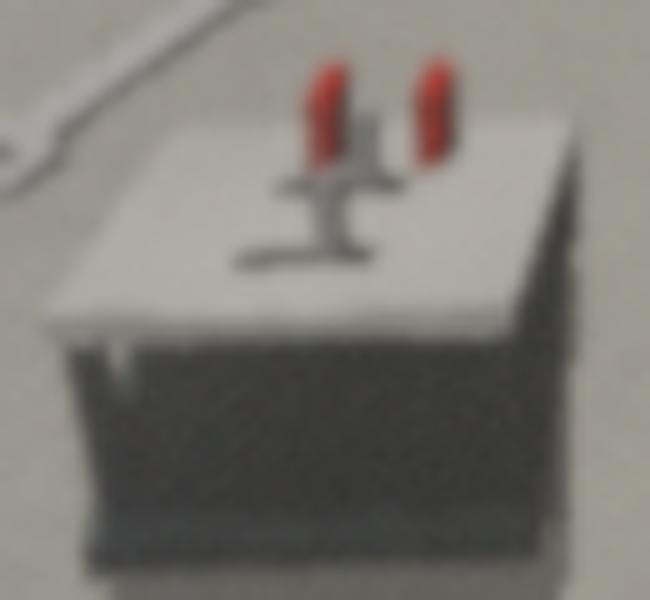

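```bash
cat > m4.py <<'E'
from m2 import *
c1=lambda p:(np.atleast_2d(p)+.5)/8-.5+[320,145]
c2=lambda p:(np.atleast_2d(p)+.5)/10-.5+[148,190]
def pts(d): return np.array([[42,d,29.5],[-42,d,29.5]])/1e3
Up=c1([[203,92],[178,333]])
C2=np.array([[97,75,0],[97,-75,0],[-127,75,0]])/1e3
U2=c2([[508,325],[47,325],[575,122]])
Uq=c2([[368,113],[334,256],]) # pin -42 top centre, +42 base front
def F(p,both=True):
    d=p[3]*1e3
    Q=np.array([[-42,d,30],[48,d,0]])/1e3
    s=p[4:6] # scene cam pixel shift nuisance
    r_=[(proj(t,Dk(p,C))-U).ravel(),(proj(t,Dk(p,pts(d)))-Up).ravel()]
    if both: r_+= [(proj(s_,Dk(p,C2))-U2).ravel(),(proj(s_,Dk(p,Q))-Uq).ravel()]
    return np.concatenate(r_)
for b in (False,True):
    s4=least_squares(lambda p:F(p,b),[.537,-.244,-.03,.009]); print(b,s4.x,np.degrees(s4.x[2])); print(s4.fun.reshape(-1,2).round(2).tolist())
E
python3 m4.py|tail -4
```

```text
False [ 0.5371 -0.2437 -0.0329  0.0111] -1.8851477657003584
[[-0.52, -0.25], [0.66, -0.24], [0.03, -0.13], [-0.15, 0.06], [-0.06, 0.21], [0.03, 0.32]]
True [ 0.5382 -0.2431 -0.0331  0.0112] -1.896297389919104
[[-0.72, -0.64], [0.45, -0.62], [-0.19, -0.52], [-0.35, -0.33], [-0.32, -0.19], [-0.23, -0.09], [0.15, -2.28], [-1.16, -1.13], [-0.15, -0.53], [-0.41, -1.09], [-0.3, 0.52]]
```

```bash
python3 - <<'E'
from h import *
plan([.4276,.1905,.10],down(-116.6))
E
```

```text
t 8.325 tcp [ 0.5569 -0.2019  0.1828] F [ 0.5 -0.2  0.1] w 0.998
rot(tool) [ 0.0009  0.0002 -0.0022] deg [ 0.05  0.01 -0.12]
then lin in target axes [-0.293   0.2913  0.0828]  in current axes [-0.2923  0.2919  0.0831]
```

```bash

python3 -m crank '[{"delta_rot":[0,0,0],"linear":[-0.037,0.037,0],"gripper":100},{"delta_rot":[0,0,0],"linear":[-0.037,0.037,0],"gripper":100},{"delta_rot":[0,0,0],"linear":[-0.037,0.037,0],"gripper":100},{"delta_rot":[0,0,0],"linear":[-0.037,0.037,0],"gripper":100},{"delta_rot":[0,0,0],"linear":[-0.037,0.037,0],"gripper":100},{"delta_rot":[0,0,0],"linear":[-0.037,0.037,0],"gripper":100},{"delta_rot":[0,0,0],"linear":[-0.037,0.036,0.02],"gripper":100},{"delta_rot":[0,0,0],"linear":[-0.034,0.034,0.03],"gripper":100},{"delta_rot":[0,0,0],"linear":[0,0,0.03],"gripper":100},{"delta_rot":[0,0,0],"linear":[0,0,0],"gripper":100}]'
python3 - <<'E'
from h import *
plan([.4276,.1905,.0133],down(-116.6))
E
```

```text
time_s: 9.57
tcp_pos: [0.4253, 0.1911, 0.1014]
ee_rot: [[-0.446, -0.895, -0.005], [-0.895, 0.446, -0.004], [0.005, 0.002, -1.0]]
wrist_force: [-0.3, -0.5, 1.1]
gripper_width: 1.0
t 9.575 tcp [0.4253 0.1911 0.1014] F [-0.3 -0.5  1.1] w 1.0
rot(tool) [ 0.0024 -0.0053  0.0024] deg [ 0.14 -0.31  0.14]
then lin in target axes [-0.0005 -0.0023  0.0881]  in current axes [-0.0009 -0.0025  0.0881]
```

```bash

python3 -m crank '[{"delta_rot":[0,-0.002,0.001],"linear":[-0.001,-0.002,0.03],"gripper":100},{"delta_rot":[0,0,0],"linear":[0,0,0.03],"gripper":100},{"delta_rot":[0,0,0],"linear":[0,0,0.015],"gripper":100},{"delta_rot":[0,0,0],"linear":[0,0,0.012],"gripper":100},{"delta_rot":[0,0,0],"linear":[0,0,0],"gripper":100}]'
python3 - <<'E'
from h import *
plan([.4276,.1905,.0133],down(-116.6))
shot('scene','scene7')
a=load('scene7')['img'][130:250,260:380]; cv2.imwrite('pics/g7.png',cv2.resize(a,None,fx=5,fy=5,interpolation=cv2.INTER_CUBIC))
E
```

```text
time_s: 10.2
tcp_pos: [0.4303, 0.1911, 0.0163]
ee_rot: [[-0.449, -0.893, 0.001], [-0.893, 0.449, 0.002], [-0.002, 0.0, -1.0]]
wrist_force: [0.3, 0.6, 0.1]
gripper_width: 0.998
t 10.2 tcp [0.4303 0.1911 0.0163] F [0.3 0.6 0.1] w 0.998
rot(tool) [ 0.      0.0017 -0.0017] deg [ 0.   0.1 -0.1]
then lin in target axes [0.0017 0.0021 0.003 ]  in current axes [0.0018 0.0021 0.003 ]
```

View pics/g7.png

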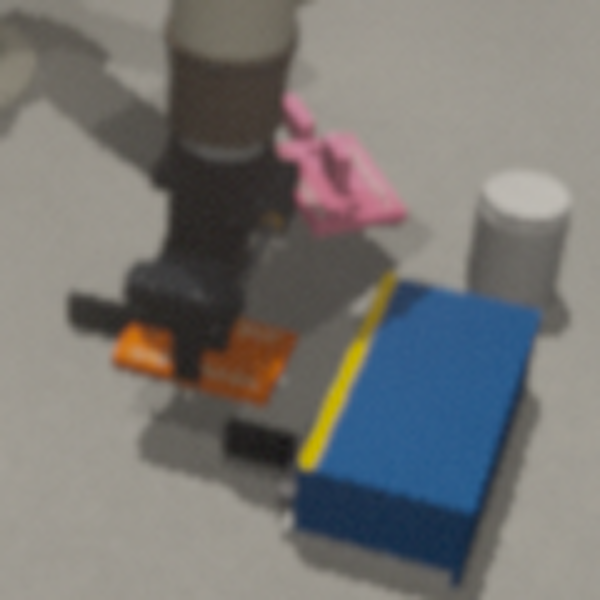

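The near finger stands in front of the handle over the middle of the plate (185,345). I'll trim the pose, wait for it to settle, then close.

```bash

python3 -m crank '[{"delta_rot":[0,0,0],"linear":[0.001,0.002,0.003],"gripper":100},{"delta_rot":[0,0,0],"linear":[0,0,0],"gripper":100},{"delta_rot":[0,0,0],"linear":[0,0,0],"gripper":100}]'
python3 - <<'E'
from h import *
plan([.4276,.1905,.0133],down(-116.6))
E
```

```text
time_s: 10.62
tcp_pos: [0.4282, 0.1912, 0.0134]
ee_rot: [[-0.449, -0.893, 0.001], [-0.893, 0.449, 0.002], [-0.003, -0.0, -1.0]]
wrist_force: [0.0, 0.3, -0.1]
gripper_width: 1.0
t 10.625 tcp [0.4282 0.1912 0.0134] F [ 0.   0.3 -0.1] w 1.0
rot(tool) [-0.0002  0.0026 -0.0017] deg [-0.01  0.15 -0.09]
then lin in target axes [0.0009 0.0002 0.0001]  in current axes [0.0009 0.0002 0.0001]
```

```bash

python3 -m crank '[{"delta_rot":[0,0.002,0],"linear":[0.001,0,0],"gripper":60},{"delta_rot":[0,0,0],"linear":[0,0,0],"gripper":30},{"delta_rot":[0,0,0],"linear":[0,0,0],"gripper":0},{"delta_rot":[0,0,0],"linear":[0,0,0],"gripper":0},{"delta_rot":[0,0,0],"linear":[0,0,0],"gripper":0},{"delta_rot":[0,0,0],"linear":[0,0,0],"gripper":0},{"delta_rot":[0,0,0],"linear":[0,0,0],"gripper":0},{"delta_rot":[0,0,0],"linear":[0,0,0],"gripper":0}]'
python3 - <<'E'
from h import *
plan([.4276,.1905,.0133],down(-116.6))
E
```

```text
time_s: 11.62
tcp_pos: [0.4276, 0.1902, 0.0131]
ee_rot: [[-0.449, -0.893, -0.0], [-0.893, 0.449, -0.0], [0.0, -0.0, -1.0]]
wrist_force: [-0.3, 1.2, -0.2]
gripper_width: 0.172
t 11.625 tcp [0.4276 0.1902 0.0131] F [-0.3  1.2 -0.2] w 0.172
rot(tool) [-0.     -0.     -0.0017] deg [-0.  -0.  -0.1]
then lin in target axes [-0.0003  0.0001 -0.0002]  in current axes [-0.0003  0.0001 -0.0002]
```

```bash

python3 -m crank '[{"delta_rot":[0,0,0],"linear":[0,0,-0.015],"gripper":0},{"delta_rot":[0,0,0],"linear":[0,0,-0.03],"gripper":0},{"delta_rot":[0,0,0],"linear":[0,0,-0.04],"gripper":0},{"delta_rot":[0,0,0],"linear":[0,0,-0.04],"gripper":0},{"delta_rot":[0,0,0],"linear":[0,0,-0.04],"gripper":0},{"delta_rot":[0,0,0],"linear":[0,0,-0.03],"gripper":0},{"delta_rot":[0,0,0],"linear":[0,0,-0.01],"gripper":0}]'
cat > g.py <<'E'
from h import *
a=.42
def deck(p=(.5375,-.2435,np.radians(-1.88))):
    c,s=np.cos(p[2]),np.sin(p[2]); Z=np.array([[c,-s,0],[s,c,0],[0,0,1]])
    R=Z@np.array([[np.cos(a),0,np.sin(a)],[0,1,0],[-np.sin(a),0,np.cos(a)]]).T
    return np.array([p[0],p[1],.065]),R
def goal(x,y,z,tcpx=0.,tcpz=.013): # desired plate origin in deck frame -> tcp
    o,R=deck(); pos=o+R@np.array([x+tcpx,y,z+tcpz]); return pos,np.c_[-R[:,0],R[:,1],-R[:,2]]
def indeck(tcpz=.013):
    o,R=deck(); s=r.sense(); return R.T@(np.array(s['tcp_pos'])-o)-[0,0,tcpz]
E
python3 - <<'E'
from g import *
print(r.sense()['joints'])
plan(*goal(0,.010,.06))
E
```

```text
time_s: 12.5
tcp_pos: [0.4278, 0.1906, 0.2194]
ee_rot: [[-0.449, -0.893, 0.002], [-0.893, 0.449, 0.002], [-0.003, -0.001, -1.0]]
wrist_force: [0.3, -0.1, -2.6]
gripper_width: 0.16
[ 4.39488944e+01  6.68608597e+00 -2.09631492e+01 -2.08249555e-02
 -6.21892984e+01 -7.06463376e+01]
t 12.5 tcp [0.4278 0.1906 0.2194] F [ 0.3 -0.1 -2.6] w 0.16
rot(tool) [ 0.2397 -0.3706  1.1196] deg [ 13.73 -21.24  64.15]
then lin in target axes [-0.0502 -0.4202  0.1185]  in current axes [ 0.3421 -0.2618  0.087 ]
```

```bash

python3 -m crank '[{"delta_rot":[0,0,0.163],"linear":[0,0,0],"gripper":0},{"delta_rot":[0,0,0.163],"linear":[0,0,0],"gripper":0},{"delta_rot":[0,0,0.163],"linear":[0,0,0],"gripper":0},{"delta_rot":[0,0,0.163],"linear":[0,0,0],"gripper":0},{"delta_rot":[0,0,0.163],"linear":[0,0,0],"gripper":0},{"delta_rot":[0,0,0.163],"linear":[0,0,0],"gripper":0},{"delta_rot":[0,0,0.163],"linear":[0,0,0],"gripper":0},{"delta_rot":[0,0,0],"linear":[0,0,0],"gripper":0}]'
python3 - <<'E'
from g import *
print(r.sense()['joints'])
plan(*goal(0,.010,.09))
E
```

```text
time_s: 13.5
tcp_pos: [0.4268, 0.1897, 0.2166]
ee_rot: [[-0.999, 0.035, -0.003], [0.035, 0.999, -0.002], [0.003, -0.002, -1.0]]
wrist_force: [0.3, -0.2, -2.5]
gripper_width: 0.158
[ 4.39471357e+01  6.88166456e+00 -2.11593129e+01 -3.94358327e-02
 -6.21442421e+01 -1.35912154e+02]
t 13.5 tcp [0.4268 0.1897 0.2166] F [ 0.3 -0.2 -2.5] w 0.158
rot(tool) [-0.0022 -0.4227 -0.0014] deg [ -0.13 -24.22  -0.08]
then lin in target axes [-0.0522 -0.4193  0.0863]  in current axes [-0.0838 -0.4191  0.0581]
```

```bash

python3 -m crank '[{"delta_rot":[0,0,0],"linear":[-0.005,-0.025,-0.02],"gripper":0},{"delta_rot":[0,0,0],"linear":[-0.010,-0.05,0],"gripper":0},{"delta_rot":[0,0,0],"linear":[-0.010,-0.05,0],"gripper":0},{"delta_rot":[0,0,0],"linear":[-0.010,-0.05,0],"gripper":0},{"delta_rot":[0,0,0],"linear":[-0.010,-0.05,0],"gripper":0},{"delta_rot":[0,0,0],"linear":[-0.010,-0.05,0],"gripper":0},{"delta_rot":[0,0,0],"linear":[-0.010,-0.05,0],"gripper":0},{"delta_rot":[0,0,0],"linear":[-0.010,-0.05,0],"gripper":0},{"delta_rot":[0,0,0],"linear":[-0.009,-0.044,0],"gripper":0},{"delta_rot":[0,0,0],"linear":[0,0,0],"gripper":0}]'
python3 -m crank '[{"delta_rot":[0,-0.1,0],"linear":[0,0,0],"gripper":0},{"delta_rot":[0,-0.1,0],"linear":[0,0,0],"gripper":0},{"delta_rot":[0,-0.1,0],"linear":[0,0,0],"gripper":0},{"delta_rot":[0,-0.12,0],"linear":[0,0,0],"gripper":0},{"delta_rot":[0,0,0],"linear":[0,0,0],"gripper":0},{"delta_rot":[0,0,0],"linear":[0,0,0],"gripper":0}]'
python3 - <<'E'
from g import *
print(r.sense()['joints'])
plan(*goal(0,.010,.05)); print(indeck())
for n in('top','scene'): shot(n,n+'8')
a=load('top8')['img'][110:240,280:410]; cv2.imwrite('pics/f8.png',cv2.resize(a,None,fx=4.5,fy=4.5,interpolation=cv2.INTER_CUBIC))
a=load('scene8')['img'][160:260,130:230]; cv2.imwrite('pics/g8.png',cv2.resize(a,None,fx=6,fy=6,interpolation=cv2.INTER_CUBIC))
E
```

```text
time_s: 14.75
tcp_pos: [0.496, -0.234, 0.2363]
ee_rot: [[-0.999, 0.038, -0.003], [0.038, 0.999, 0.0], [0.003, 0.0, -1.0]]
wrist_force: [-0.4, 0.5, -1.9]
gripper_width: 0.158
time_s: 15.5
tcp_pos: [0.4967, -0.2313, 0.2383]
ee_rot: [[-0.913, 0.034, 0.406], [0.031, 0.999, -0.015], [-0.407, -0.001, -0.914]]
wrist_force: [-0.1, -0.5, -2.0]
gripper_width: 0.162
[ -9.93662108   3.79600504 -23.50101187  -5.07190085 -39.02306977
 -78.7545763 ]
t 15.5 tcp [ 0.4967 -0.2313  0.2383] F [-0.1 -0.5 -2. ] w 0.162
rot(tool) [-0.0013 -0.0013 -0.0012] deg [-0.08 -0.07 -0.07]
then lin in target axes [ 0.0331 -0.0009  0.112 ]  in current axes [ 0.0329 -0.0007  0.112 ]
[0.03307309 0.01085732 0.16200406]
```

View pics/f8.png

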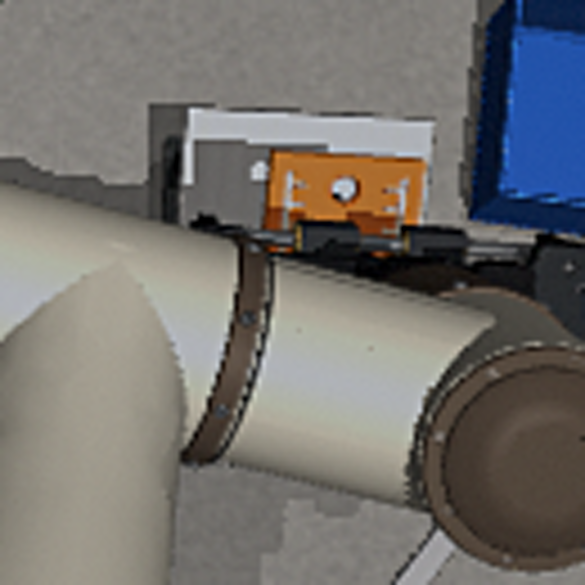

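View pics/g8.png

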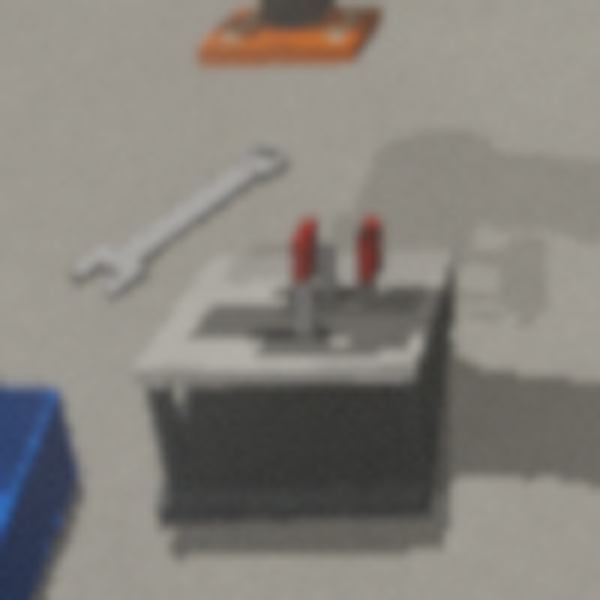

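The plate hangs above the stand with its far hole at f8 (345,188), and a white pin is visible at f8 (260,170). I'll move to 50 mm above the deck.

```bash

python3 -m crank '[{"delta_rot":[0,0,0],"linear":[0.011,0,0.03],"gripper":0},{"delta_rot":[0,0,0],"linear":[0.011,0,0.03],"gripper":0},{"delta_rot":[0,0,0],"linear":[0.011,0,0.03],"gripper":0},{"delta_rot":[-0.001,-0.001,-0.001],"linear":[0,0,0.022],"gripper":0},{"delta_rot":[0,0,0],"linear":[0,0,0],"gripper":0},{"delta_rot":[0,0,0],"linear":[0,0,0],"gripper":0},{"delta_rot":[0,0,0],"linear":[0,0,0],"gripper":0}]'
python3 - <<'E'
from g import *
plan(*goal(0,.010,.05)); print(indeck())
for n in('top','scene'): shot(n,n+'9')
s=r.sense(); np.save('pics/s9.npy',s,allow_pickle=True)
R=s['ee_rot']; 
G=np.array([[42,0,10],[60,40,10],[60,-40,10],[60,40,0],[60,-40,0]])/1e3
P=s['tcp_pos']+(G-[0,0,.013])@np.c_[-R[:,0],R[:,1],-R[:,2]].T
print('top',((proj(load('top9'),P)-[290,120]+.5)*6-.5).round(1).tolist()); print('scene',((proj(load('scene9'),P)-[140,170]+.5)*8-.5).round(1).tolist())
a=load('top9')['img'][120:210,290:390]; cv2.imwrite('pics/f9.png',cv2.resize(a,None,fx=6,fy=6,interpolation=cv2.INTER_CUBIC))
a=load('scene9')['img'][170:245,140:220]; cv2.imwrite('pics/g9.png',cv2.resize(a,None,fx=8,fy=8,interpolation=cv2.INTER_CUBIC))
E
```

```text
time_s: 16.48
tcp_pos: [0.5125, -0.2322, 0.1237]
ee_rot: [[-0.911, 0.035, 0.41], [0.032, 0.999, -0.014], [-0.41, 0.0, -0.912]]
wrist_force: [-0.7, 0.5, -1.9]
gripper_width: 0.165
t 16.475 tcp [ 0.5125 -0.2322  0.1237] F [-0.7  0.5 -1.9] w 0.165
rot(tool) [-0.0007  0.003  -0.0017] deg [-0.04  0.17 -0.1 ]
then lin in target axes [ 0.0007 -0.0004  0.0009]  in current axes [ 0.0007 -0.0004  0.0009]
[0.00073627 0.01043464 0.05093016]
top [[345.7, 229.7], [258.1, 184.1], [441.9, 194.1], [254.7, 180.7], [436.9, 190.6]]
scene [[318.9, 221.2], [411.6, 230.2], [212.6, 234.6], [412.9, 254.1], [214.3, 258.6]]
```

View pics/f9.png

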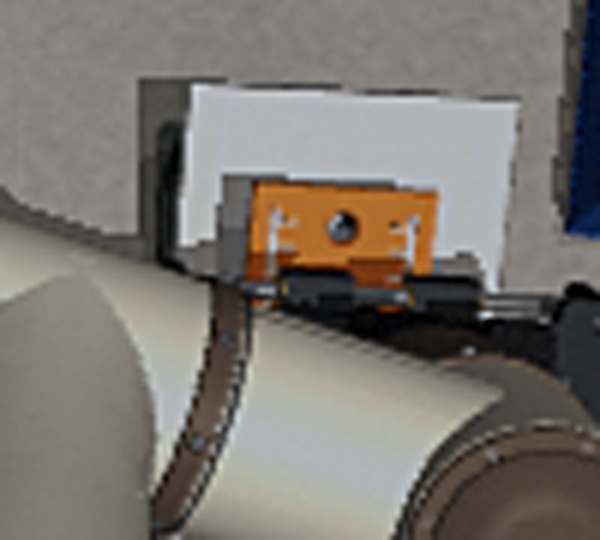

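View pics/g9.png

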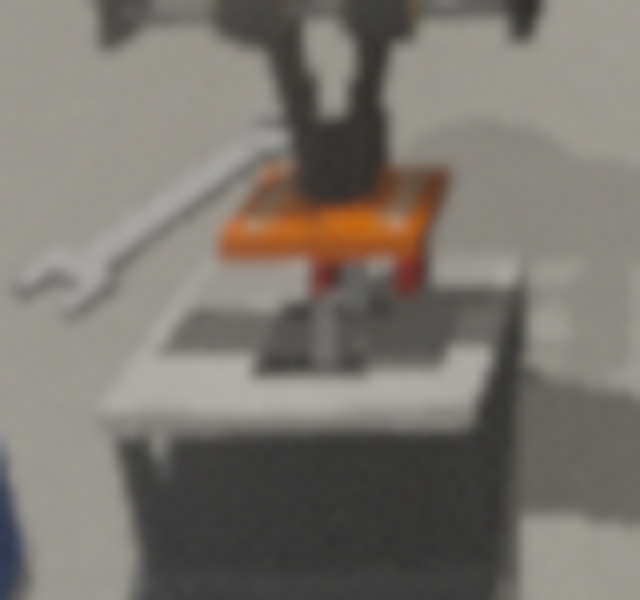

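```bash

python3 -m crank '[{"delta_rot":[0,0.003,-0.001],"linear":[0.0015,-0.0005,0.008],"gripper":0},{"delta_rot":[0,0,0],"linear":[0,0,0.008],"gripper":0},{"delta_rot":[0,0,0],"linear":[0,0,0],"gripper":0},{"delta_rot":[0,0,0],"linear":[0,0,0],"gripper":0},{"delta_rot":[0,0,0],"linear":[0,0,0],"gripper":0}]'
cat > look.py <<'E'
import sys; from g import *
n=sys.argv[1]
s=r.sense(); print(indeck(),'F deck',(deck()[1].T@s['wrist_force']).round(2),'w',s['gripper_width'],'t',s['time_s'])
plan(*goal(0,.010,.0))
for k in('top','scene'): shot(k,k+n)
a=load('top'+n)['img'][135:185,315:380]; cv2.imwrite('pics/f%s.png'%n,cv2.resize(a,None,fx=12,fy=12,interpolation=cv2.INTER_CUBIC))
a=load('scene'+n)['img'][180:240,145:215]; cv2.imwrite('pics/g%s.png'%n,cv2.resize(a,None,fx=10,fy=10,interpolation=cv2.INTER_CUBIC))
E
python3 look.py 10
```

```text
time_s: 17.2
tcp_pos: [0.5171, -0.2328, 0.1073]
ee_rot: [[-0.913, 0.034, 0.406], [0.031, 0.999, -0.014], [-0.406, 0.0, -0.914]]
wrist_force: [0.3, -0.2, -2.4]
gripper_width: 0.157
[-0.00168212  0.00998539  0.03410197] F deck [-0.69 -0.15 -2.35] w 0.15729789298788227 t 17.2
t 17.2 tcp [ 0.5171 -0.2328  0.1073] F [ 0.3 -0.2 -2.4] w 0.157
rot(tool) [-0.0005 -0.0018 -0.001 ] deg [-0.03 -0.1  -0.06]
then lin in target axes [-0.0017  0.      0.0341]  in current axes [-0.0017  0.      0.0341]
```

View pics/f10.png

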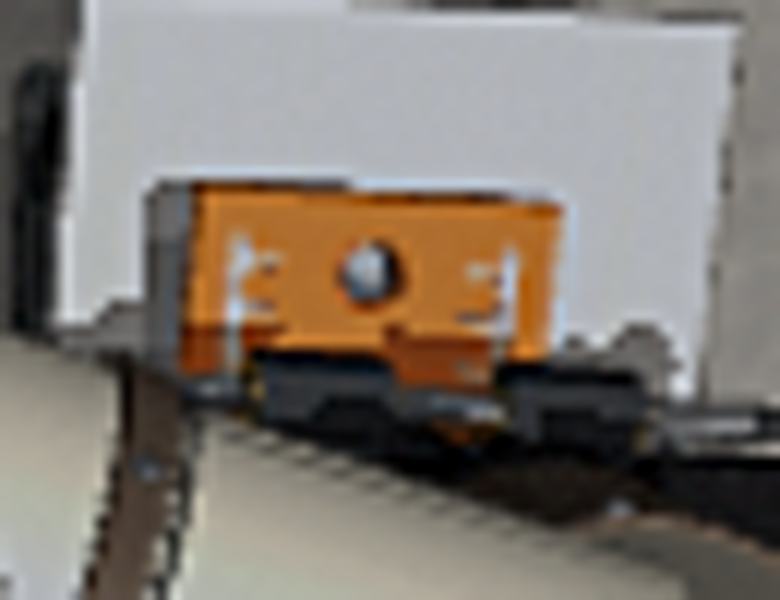

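View pics/g10.png

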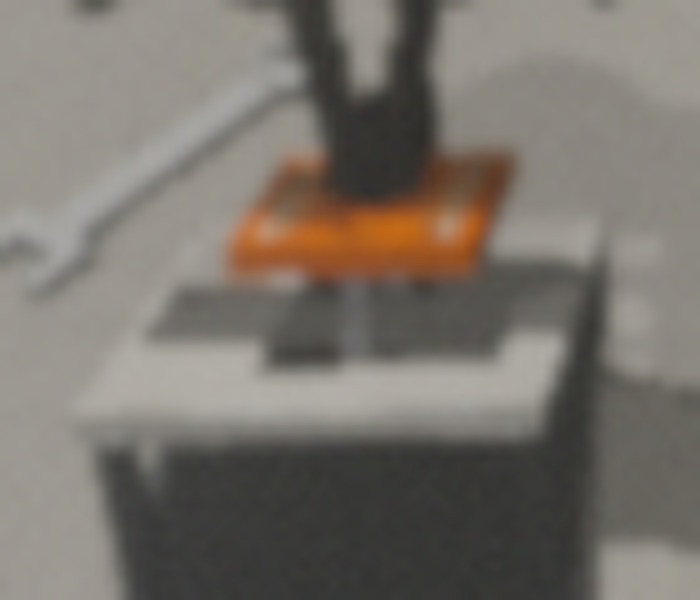

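```bash
python3 - <<'E'
from g import *
c=load('top10'); a=c['img'][148:168,334:358]; cv2.imwrite('pics/z10.png',cv2.resize(a,None,fx=30,fy=30,interpolation=cv2.INTER_CUBIC))
s=r.sense(); R=s['ee_rot']; Rg=np.c_[-R[:,0],R[:,1],-R[:,2]]
th=np.linspace(0,2*np.pi,9)[:-1]
def px(G): return ((proj(c,s['tcp_pos']+(np.array(G)-[0,0,.013])@Rg.T)-[334,148]+.5)*30-.5)
for nm,z,rad in(('top rim',.010,.007),('bot rim',0,.007),('pin tip',-.0041,.0045),('pin shoulder',-.0071,.006)):
    q=px(np.c_[.042+rad*np.cos(th),rad*np.sin(th),z+0*th]); print(nm,q.mean(0).round(0),'u',q[:,0].min().round(),q[:,0].max().round(),'v',q[:,1].min().round(),q[:,1].max().round())
E
```

```text
top rim [379. 303.] u 300.0 458.0 v 225.0 381.0
bot rim [359. 285.] u 280.0 437.0 v 208.0 362.0
pin tip [350. 278.] u 300.0 401.0 v 228.0 327.0
pin shoulder [344. 272.] u 278.0 411.0 v 207.0 338.0
```

View pics/z10.png

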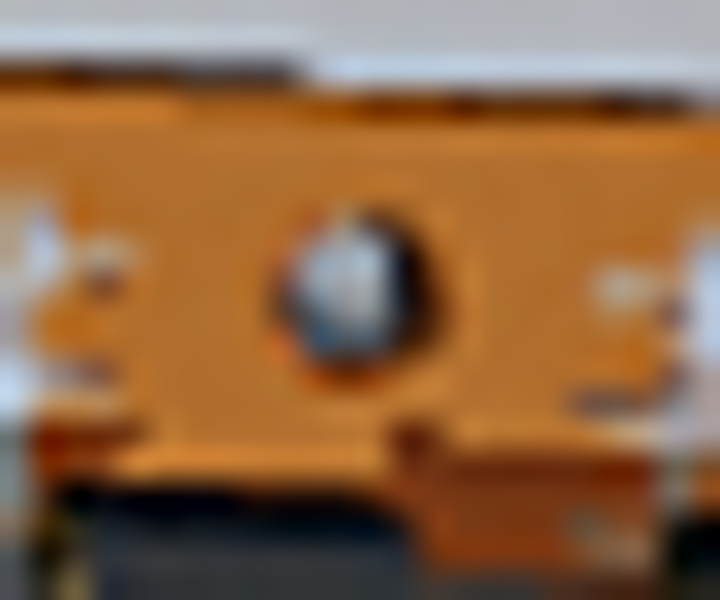

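The far pin's tip shows through the far hole (z10: hole about 360,290; tip about 346,285). Allowing for parallax the plate should go about 1 mm toward -y and 1.5 mm down-slope.

```bash

python3 -m crank '[{"delta_rot":[0,-0.002,-0.001],"linear":[0.0015,-0.0009,0.0015],"gripper":0},{"delta_rot":[0,0,0],"linear":[0,0,0],"gripper":0},{"delta_rot":[0,0,0],"linear":[0,0,0],"gripper":0},{"delta_rot":[0,0,0],"linear":[0,0,0],"gripper":0}]'
python3 look.py 11
cat > z.py <<'E'
import sys; from g import *
n=sys.argv[1]
c=load('top'+n); a=c['img'][148:168,334:358]; cv2.imwrite('pics/z%s.png'%n,cv2.resize(a,None,fx=30,fy=30,interpolation=cv2.INTER_CUBIC))
s=r.sense(); R=s['ee_rot']; Rg=np.c_[-R[:,0],R[:,1],-R[:,2]]; zz=indeck()[2]
th=np.linspace(0,2*np.pi,9)[:-1]
def px(G): return ((proj(c,s['tcp_pos']+(np.array(G)-[0,0,.013])@Rg.T)-[334,148]+.5)*30-.5)
for nm,z,rad in(('top rim',.010,.007),('bot rim',0,.007),('pin tip',.03-zz,.0045),('pin shoulder',.027-zz,.006)):
    q=px(np.c_[.042+rad*np.cos(th),rad*np.sin(th),z+0*th]); print(nm,q.mean(0).round(0),'u',q[:,0].min().round(),q[:,0].max().round(),'v',q[:,1].min().round(),q[:,1].max().round())
E
python3 z.py 11
```

```text
time_s: 17.8
tcp_pos: [0.5163, -0.2337, 0.1053]
ee_rot: [[-0.913, 0.033, 0.408], [0.03, 0.999, -0.014], [-0.408, -0.0, -0.913]]
wrist_force: [-0.3, -0.2, -1.7]
gripper_width: 0.159
[-0.00324711  0.00912336  0.03254882] F deck [-0.93 -0.24 -1.45] w 0.15884130533991334 t 17.8
t 17.8 tcp [ 0.5163 -0.2337  0.1053] F [-0.3 -0.2 -1.7] w 0.159
rot(tool) [-0.0004  0.0001 -0.0001] deg [-0.02  0.01 -0.01]
then lin in target axes [-0.0032  0.0009  0.0325]  in current axes [-0.0032  0.0009  0.0325]
top rim [383. 319.] u 304.0 461.0 v 241.0 396.0
bot rim [362. 300.] u 284.0 441.0 v 223.0 377.0
pin tip [357. 296.] u 307.0 408.0 v 247.0 345.0
pin shoulder [351. 291.] u 285.0 418.0 v 225.0 356.0
```

View pics/z11.png

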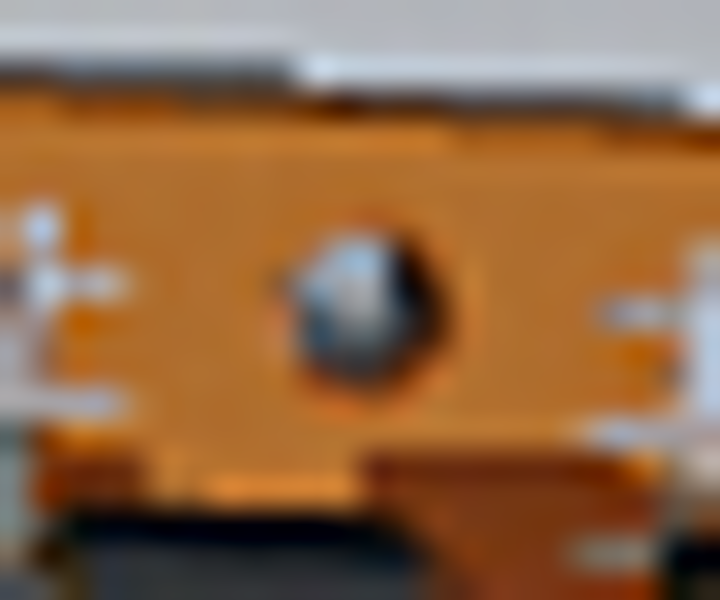

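View pics/g11.png

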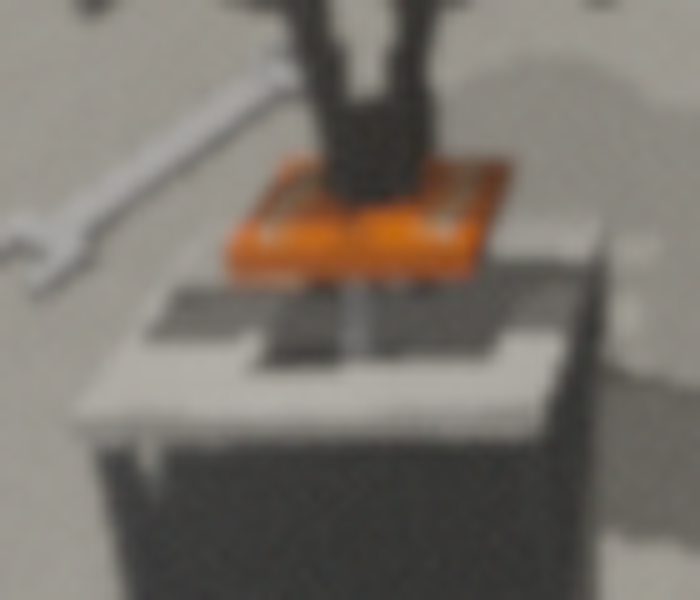

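```bash
python3 - <<'E'
from h import *
for n in('10','11'):
    im=load('top'+n)['img'].astype(int)
    print(n); 
    for v in range(153,163): print(v,' '.join('%3d/%3d'%(im[v,u,0],im[v,u,2]) for u in range(341,351)))
E
```

```text
10
153  48/177  48/176  47/176  48/177  44/177  47/178  47/178  47/177  47/176  47/176
154  46/174  46/174  45/176  42/176  48/177  41/177  45/177  46/177  46/176  44/174
155  43/173  46/177  40/175  57/160 106/154  55/ 95  28/117  46/182  46/178  48/175
156  47/176  42/177  61/167 145/148 177/157 166/142  20/ 34  25/141  46/182  47/176
157  45/176  38/172  62/117 158/137 166/157 157/144  22/ 24  14/106  48/185  47/176
158  48/178  42/171  44/ 96 100/ 79 133/123 128/118  32/ 39  10/ 89  44/178  45/176
159  46/176  41/180  45/173  86/ 73  81/ 71  77/ 72  12/ 69  24/123  48/182  46/175
160  47/176  46/177  43/178  20/150   4/106  14/131  33/160  51/188  47/179  46/176
161  45/174  46/176  47/177  46/180  50/185  48/185  47/181  48/179  47/179  49/180
162  48/180  46/180  48/181  47/180  49/183  45/175  11/101  21/120  50/182  47/179
11
153  45/177  50/179  45/175  46/176  44/176  45/177  45/177  49/180  46/179  46/180
154  46/174  46/175  44/174  43/176  42/177  40/175  44/177  46/177  46/175  47/175
155  45/173  46/176  40/175  43/176  60/176  51/165  31/163  46/181  47/177  48/176
156  46/175  44/177  44/173  99/160 181/151 168/139  19/ 67  31/161  47/181  47/176
157  45/176  39/171  70/134 161/134 168/156 159/145  24/ 18  13/ 93  48/185  46/176
158  47/176  48/179  69/165  96/ 76 131/122 131/122  56/ 44   9/ 65  42/178  48/178
159  44/175  51/180  74/171  83/ 67  83/ 73  79/ 70  33/ 59  14/100  43/177  48/177
160  47/175  43/176  42/175  30/122  41/ 79  35/ 74  10/110  40/182  47/180  47/176
161  43/174  45/175  44/178  39/183  35/184  31/160  40/184  50/183  46/178  46/178
162  45/175  46/176  49/177  47/178  48/181  47/180  47/180  48/180  48/179  48/180
```

Raw pixels put the pin tip at about (345.1,157) against a parallax-corrected aim of (345,157.3), so the fit is sub-millimetre. I'll trim and lower onto the pins in small steps, watching the force.

```bash

python3 -m crank '[{"delta_rot":[0,0,0],"linear":[-0.0005,-0.0003,0.002],"gripper":0},{"delta_rot":[0,0,0],"linear":[0,0,0.002],"gripper":0},{"delta_rot":[0,0,0],"linear":[0,0,0.002],"gripper":0},{"delta_rot":[0,0,0],"linear":[0,0,0],"gripper":0},{"delta_rot":[0,0,0],"linear":[0,0,0],"gripper":0}]'
python3 look.py 12
```

```text
time_s: 18.52
tcp_pos: [0.5198, -0.2342, 0.1003]
ee_rot: [[-0.912, 0.033, 0.409], [0.03, 0.999, -0.014], [-0.409, -0.001, -0.913]]
wrist_force: [2.2, -0.0, -1.9]
gripper_width: 0.157
[-0.0020393   0.00874749  0.02652255] F deck [ 1.18  0.07 -2.64] w 0.1574379985354445 t 18.525
t 18.525 tcp [ 0.5198 -0.2342  0.1003] F [ 2.2 -0.  -1.9] w 0.157
rot(tool) [-0.0007  0.0014  0.0002] deg [-0.04  0.08  0.01]
then lin in target axes [-0.002   0.0013  0.0265]  in current axes [-0.002   0.0013  0.0265]
```

```bash

python3 -m crank '[{"delta_rot":[0,0,0],"linear":[-0.0005,0,0.0015],"gripper":0},{"delta_rot":[0,0,0],"linear":[0,0,0.0015],"gripper":0},{"delta_rot":[0,0,0],"linear":[0,0,0.0015],"gripper":0},{"delta_rot":[0,0,0],"linear":[0,0,0],"gripper":0},{"delta_rot":[0,0,0],"linear":[0,0,0],"gripper":0}]'
python3 look.py 13
```

```text
time_s: 19.25
tcp_pos: [0.5217, -0.2342, 0.0961]
ee_rot: [[-0.912, 0.033, 0.408], [0.03, 0.999, -0.014], [-0.408, -0.001, -0.913]]
wrist_force: [3.0, -0.4, -0.8]
gripper_width: 0.157
[-0.00196143  0.00877999  0.02196859] F deck [ 2.42 -0.31 -1.99] w 0.15707090235105972 t 19.25
t 19.25 tcp [ 0.5217 -0.2342  0.0961] F [ 3.  -0.4 -0.8] w 0.157
rot(tool) [-0.0005  0.0006  0.0001] deg [-0.03  0.04  0.  ]
then lin in target axes [-0.002   0.0012  0.022 ]  in current axes [-0.0019  0.0012  0.022 ]
```

View pics/f13.png

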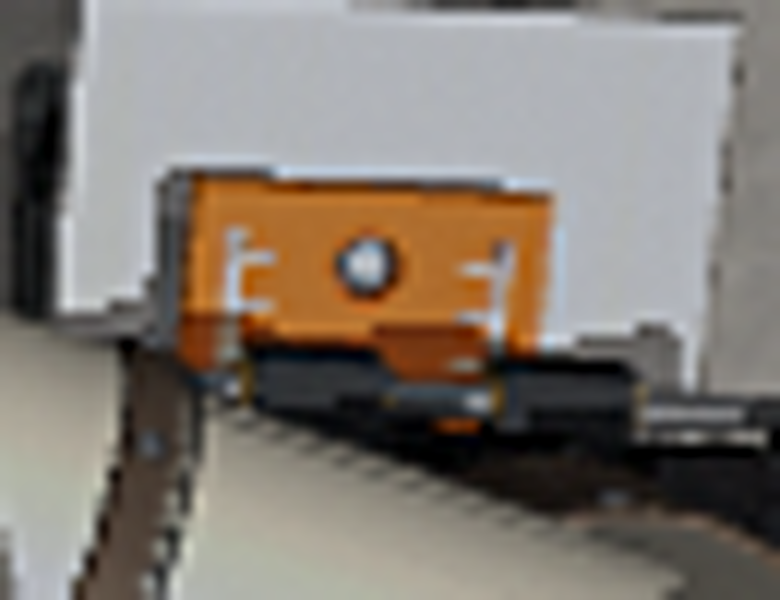

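View pics/g13.png

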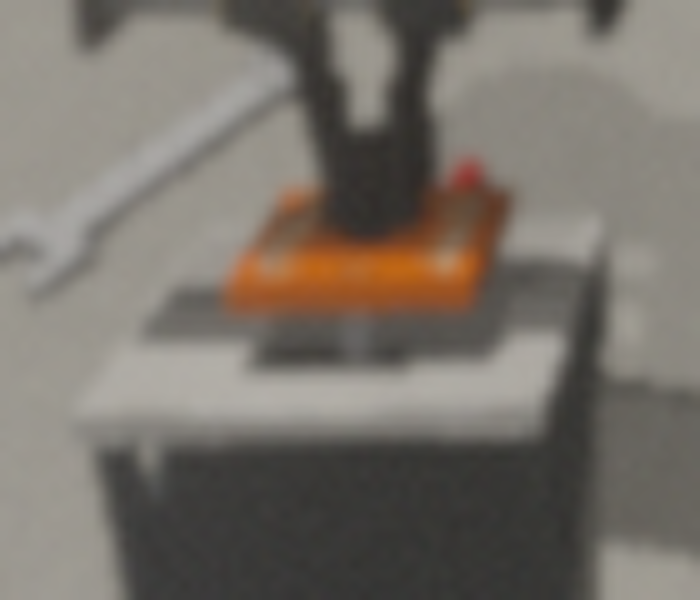

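The pin is centred in the far hole (f13 367,265), so I'll keep lowering.

```bash

python3 -m crank '[{"delta_rot":[0,0,0],"linear":[-0.0006,0,0.002],"gripper":0},{"delta_rot":[0,0,0],"linear":[0,0,0.002],"gripper":0},{"delta_rot":[0,0,0],"linear":[0,0,0.002],"gripper":0},{"delta_rot":[0,0,0],"linear":[0,0,0.002],"gripper":0},{"delta_rot":[0,0,0],"linear":[0,0,0],"gripper":0},{"delta_rot":[0,0,0],"linear":[0,0,0],"gripper":0}]'
python3 look.py 14
```

```text
time_s: 20.1
tcp_pos: [0.5251, -0.2342, 0.0887]
ee_rot: [[-0.913, 0.033, 0.407], [0.03, 0.999, -0.014], [-0.407, -0.0, -0.913]]
wrist_force: [2.6, -0.4, -1.8]
gripper_width: 0.159
[-0.00189466  0.00887757  0.01379751] F deck [ 1.67 -0.34 -2.74] w 0.15870921028157245 t 20.1
t 20.1 tcp [ 0.5251 -0.2342  0.0887] F [ 2.6 -0.4 -1.8] w 0.159
rot(tool) [-0.0003 -0.0004 -0.0001] deg [-0.02 -0.03 -0.01]
then lin in target axes [-0.0019  0.0011  0.0138]  in current axes [-0.0019  0.0011  0.0138]
```

```bash

python3 -m crank '[{"delta_rot":[0,0,0],"linear":[0,0,0.002],"gripper":0},{"delta_rot":[0,0,0],"linear":[0,0,0.002],"gripper":0},{"delta_rot":[0,0,0],"linear":[0,0,0.002],"gripper":0},{"delta_rot":[0,0,0],"linear":[0,0,0.002],"gripper":0},{"delta_rot":[0,0,0],"linear":[0,0,0.001],"gripper":0},{"delta_rot":[0,0,0],"linear":[0,0,0],"gripper":0},{"delta_rot":[0,0,0],"linear":[0,0,0],"gripper":0}]'
python3 look.py 15
```

```text
time_s: 21.08
tcp_pos: [0.5288, -0.2343, 0.0806]
ee_rot: [[-0.913, 0.033, 0.407], [0.03, 0.999, -0.014], [-0.407, -0.0, -0.913]]
wrist_force: [1.7, 0.1, -3.0]
gripper_width: 0.159
[-0.00185762  0.00886929  0.00488497] F deck [ 0.33  0.14 -3.4 ] w 0.15937194748659697 t 21.075
t 21.075 tcp [ 0.5288 -0.2343  0.0806] F [ 1.7  0.1 -3. ] w 0.159
rot(tool) [-0.0003 -0.0003 -0.0001] deg [-0.02 -0.02 -0.01]
then lin in target axes [-0.0019  0.0011  0.0049]  in current axes [-0.0019  0.0011  0.0049]
```

```bash

python3 -m crank '[{"delta_rot":[0,0,0],"linear":[0,0,0.0015],"gripper":0},{"delta_rot":[0,0,0],"linear":[0,0,0.0015],"gripper":0},{"delta_rot":[0,0,0],"linear":[0,0,0.001],"gripper":0},{"delta_rot":[0,0,0],"linear":[0,0,0],"gripper":0},{"delta_rot":[0,0,0],"linear":[0,0,0],"gripper":0}]'
python3 look.py 16
```

```text
time_s: 21.8
tcp_pos: [0.5304, -0.2344, 0.077]
ee_rot: [[-0.913, 0.033, 0.407], [0.03, 0.999, -0.014], [-0.407, -0.0, -0.913]]
wrist_force: [2.0, 0.6, -2.1]
gripper_width: 0.158
[-0.00184803  0.00884536  0.00092773] F deck [ 1.    0.66 -2.73] w 0.15831717410191207 t 21.8
t 21.8 tcp [ 0.5304 -0.2344  0.077 ] F [ 2.   0.6 -2.1] w 0.158
rot(tool) [-0.0003 -0.0003 -0.0001] deg [-0.02 -0.02 -0.01]
then lin in target axes [-0.0018  0.0012  0.0009]  in current axes [-0.0018  0.0012  0.0009]
```

View pics/g16.png

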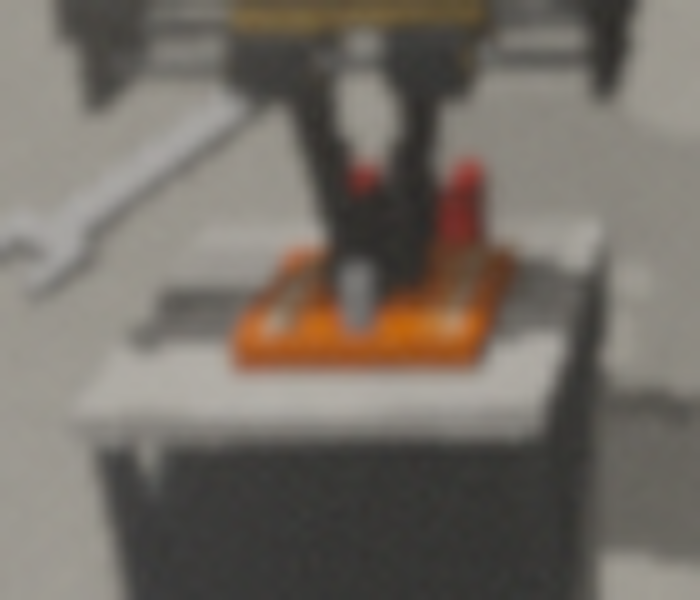

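The far pin stands through its hole (g16 358,295). I'll press gently until the force shows the deck.

```bash

python3 -m crank '[{"delta_rot":[0,0,0],"linear":[0,0,0.001],"gripper":0},{"delta_rot":[0,0,0],"linear":[0,0,0],"gripper":0},{"delta_rot":[0,0,0],"linear":[0,0,0],"gripper":0}]'
python3 -c "
from g import *
print(indeck(),deck()[1].T@r.sense()['wrist_force'])"
python3 -m crank '[{"delta_rot":[0,0,0],"linear":[0,0,0.001],"gripper":0},{"delta_rot":[0,0,0],"linear":[0,0,0],"gripper":0},{"delta_rot":[0,0,0],"linear":[0,0,0],"gripper":0}]'
python3 -c "
from g import *
print(indeck(),deck()[1].T@r.sense()['wrist_force'])"
```

```text
time_s: 22.28
tcp_pos: [0.5306, -0.2345, 0.0766]
ee_rot: [[-0.913, 0.033, 0.408], [0.03, 0.999, -0.014], [-0.408, -0.0, -0.913]]
wrist_force: [-3.4, 1.1, 6.5]
gripper_width: 0.157
[-0.00181673  0.00881119  0.00053215] [-0.49421031  0.99828375  7.36741953]
time_s: 22.65
tcp_pos: [0.5306, -0.2344, 0.0766]
ee_rot: [[-0.913, 0.033, 0.408], [0.03, 0.999, -0.014], [-0.408, -0.0, -0.913]]
wrist_force: [-8.8, 2.4, 13.4]
gripper_width: 0.161
[-0.00180916  0.00882968  0.00050312] [-2.62982559  2.07533744 15.8407454 ]
```

The deck is felt: force stepped from -2.7 to +15.8 N with no more travel. I'll ease off, open and withdraw along deck z.

```bash

python3 -m crank '[{"delta_rot":[0,0,0],"linear":[0,0,-0.001],"gripper":0},{"delta_rot":[0,0,0],"linear":[0,0,0],"gripper":30},{"delta_rot":[0,0,0],"linear":[0,0,0],"gripper":50},{"delta_rot":[0,0,0],"linear":[0,0,0],"gripper":50},{"delta_rot":[0,0,0],"linear":[0,0,0],"gripper":50}]'
python3 -m crank '[{"delta_rot":[0,0,0],"linear":[0,0,-0.01],"gripper":50},{"delta_rot":[0,0,0],"linear":[0,0,-0.02],"gripper":50},{"delta_rot":[0,0,0],"linear":[0,0,-0.04],"gripper":50},{"delta_rot":[0,0,0],"linear":[0,0,-0.05],"gripper":50},{"delta_rot":[0,0,0],"linear":[0.03,0.02,-0.05],"gripper":50},{"delta_rot":[0,0,0],"linear":[0.03,0.05,-0.01],"gripper":50},{"delta_rot":[0,0,0],"linear":[0.02,0.05,0],"gripper":50},{"delta_rot":[0,0,0],"linear":[0,0.05,0],"gripper":50},{"delta_rot":[0,0,0],"linear":[0,0.05,0],"gripper":50},{"delta_rot":[0,0,0],"linear":[0,0.04,0],"gripper":50}]'
python3 - <<'E'
from h import *
for k in('top','scene'): shot(k,k+'17')
a=load('top17')['img'][115:225,300:400]; cv2.imwrite('pics/f17.png',cv2.resize(a,None,fx=5.4,fy=5.4,interpolation=cv2.INTER_CUBIC))
a=load('scene17')['img'][180:255,140:225]; cv2.imwrite('pics/g17.png',cv2.resize(a,None,fx=8,fy=8,interpolation=cv2.INTER_CUBIC))
E
```

```text
time_s: 23.28
tcp_pos: [0.531, -0.2345, 0.076]
ee_rot: [[-0.913, 0.033, 0.407], [0.03, 0.999, -0.014], [-0.408, -0.0, -0.913]]
wrist_force: [0.2, -0.3, 0.4]
gripper_width: 0.473
time_s: 24.52
tcp_pos: [0.3946, 0.0236, 0.2096]
ee_rot: [[-0.912, 0.032, 0.409], [0.029, 0.999, -0.013], [-0.409, 0.0, -0.913]]
wrist_force: [1.4, -0.2, 0.1]
gripper_width: 0.496
```

View pics/f17.png

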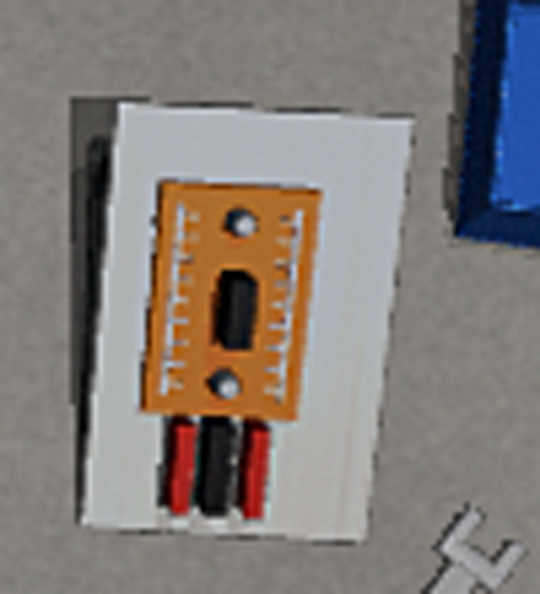

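View pics/g17.png

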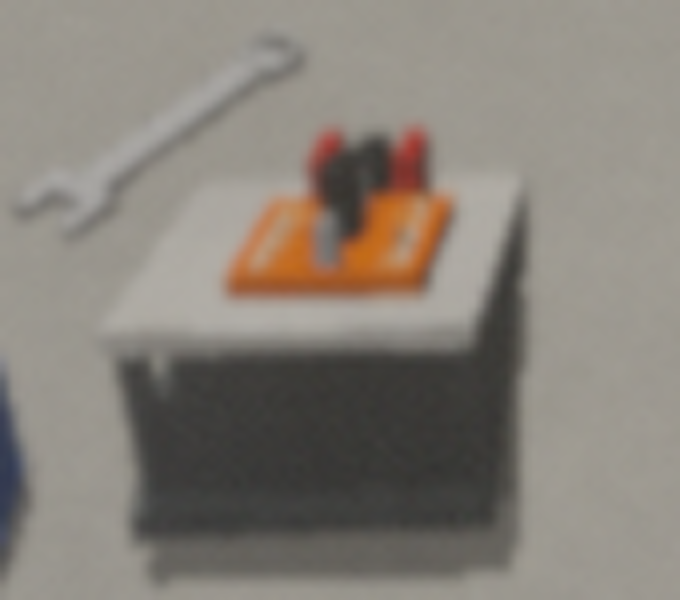

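View pics/scene17.png

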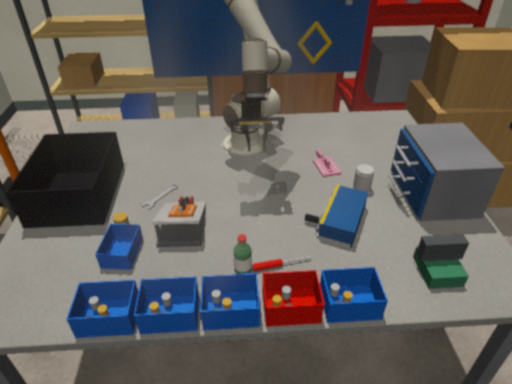

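Both pins stand in both holes (f17 242,222 and 226,385), the black tail lies between the red cheeks (215,465), and the plate is flush. The grey plate and the bystanders look unmoved. I'll let the arm settle and hand in.

```bash

python3 -m crank '[{"delta_rot":[0,0,0],"linear":[0,0,0],"gripper":50},{"delta_rot":[0,0,0],"linear":[0,0,0],"gripper":50},{"delta_rot":[0,0,0],"linear":[0,0,0],"gripper":50}]'
python3 - <<'E'
from h import *
a=load('top0')['img'].astype(int); b=shot('top','top18')['img'].astype(int)
print('grey/dock region diff',np.abs(a-b)[115:180,165:205].max(2).mean(), 'wrench',np.abs(a-b)[200:265,350:400].max(2).mean(),'oil/screwdriver',np.abs(a-b)[80:115,195:290].max(2).mean())
print(workorder.finish_job())
E
```

```text
time_s: 25.0
tcp_pos: [0.3952, 0.0212, 0.2088]
ee_rot: [[-0.913, 0.036, 0.406], [0.033, 0.999, -0.015], [-0.406, -0.001, -0.914]]
wrist_force: [-0.3, -0.2, -0.4]
gripper_width: 0.501
grey/dock region diff 6.773846153846153 wrench 7.177538461538462 oil/screwdriver 6.626466165413534
the job is handed in; nothing more can be done
None
```

The job is handed in, at about 25 s of the 64 s allowed. I drew the orange plate out of its bay by the tail and laid it flat on the bench, let go. Then I took it by the middle handle and hung it on the stand's pins. The hand-in reported no verdict.

**Hanging:** I found the pins about 9 mm off centre toward deck +y, by sighting the far pin through its hole, and lowered the plate onto them. The force stepped from -2.7 to +15.8 N and travel stopped, which I took as the deck.

**Last checks:**
- The pictures show both pins through both holes, the tail between the red cheeks, and the plate flush on the deck.
- The arm is clear and the force on the wrist is near zero.
- The grey plate, the wrench, the oil bottle and the screwdriver differ from the first picture by no more than image noise.
- I checked the other bystanders only by eye.

**Disagreement:** the arm's readings put the plate at -1.8 mm along the slope in my camera-fitted deck frame. That is within the few millimetres of camera and arm error I saw, and the plate fits on the pins. I did not measure its final pose any more closely than that.

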